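# Warm the polish tins

### The job

The polish has gone hard in the cold, so warm it: lift the cover of the tin warmer gently back onto its stop, put every flat round polish tin from the bench side by side, flat, on the warmer's floor, and then lower the cover gently until it is fully shut. Once it is shut, turn the knob clockwise until its pointer faces the white dash at the front, and then slide the lock fully home over the knob. Leave the glass jar and the bottle where they stand.

Things in the scene. Friction and masses are not known exactly. Their poses are not given: they have to be found in the camera images.
- warmer: Grey tin warmer, fixed: an open box 150 (x) x 260 (y) x 62 high with a hinged cover, and on its +y side a control pod (y 130 to 250, x -85 to 85, top z = 60). Origin: centre of the box's underside; -x is its front, towards the robot. Floor at z = 5, walls 5 thick, clear room 140 (x) x 250 (y): four tins fit in a row along y at 60 pitch, with finger room fore and aft.
- cover (a joint): Cover angle (rad): 0 shut, 1.65 on its open stop, just past upright. May start up to 0.2 ajar. A friction hinge holds it at any angle; 2 to 4 N at the bar lifts it, 1 to 3 N lowers it. Open, it stands above the back wall: enter the box from the front. Gently: slower than 1.2 rad/s (0.2 m/s at the bar) in the last 0.12 rad before either stop.
- cover_bar (a point): Middle of the cover's steel grip bar: round, 12 thick, 110 long, parallel to the warmer's y, 45 in front of the cover's front edge and in the cover's plane (39 clear gap). At any cover angle it can be pinched from above, fingers closing fore and aft (warmer x); it turns between the pads. Height 68 when shut, about 258 when open. Axes turn with the cover.
- cover_hinge (a point): Point on the cover's hinge axis (parallel to the warmer's y), midway along the back rim: warmer frame (75, 0, 64). Opening carries the bar up and back about it. In the cover's axes (those of the warmer when shut) the bar is at (-195, 0, 4) from here.
- knob (a joint): Angle of the regulator knob (rad), growing clockwise seen from above; friction (0.03 N m) holds it. Range 0 to 2.4; starts between 0 and 0.5 (pointer towards the warmer's -y). At 1.4 the pointer faces the white dash, straight to the front (warmer -x); set it to 1.4 within 0.15.
- knob_grip (a point): On the knob's vertical axis at grip height: warmer frame (-45, 195, 86). Black disc 40 across (z 60 to 72) with an upright straight bar across it, 10 thick, 42 long, z 72 to 96; a white line on its top marks the pointer end. The bar points (centre to pointer) to warmer yaw pi + 1.4 - (joint knob); the point's own x axis is not the bar.
- lock (a joint): Travel of the knob lock (m): 0 parked behind the knob, growing to the front (warmer -x) to 0.065 fully home (over 0.058 counts). Starts up to 0.008. Friction of 1.5 N holds it. A dark steel block with two forward tines, 18 apart inside, which pass either side of the knob's bar once the pointer faces the dash.
- lock_fin (a point): Centre of the lock's upright black grip fin, 26 (x) x 10 (y) x 30, foot at z = 78, top at z = 108. This point is at warmer (67, 195, 96) when parked and (2, 195, 96) when home. Pinch it across y from above, or push its back face forward.
- tin1: Flat round aluminium polish tin, 54 across, 22 high, about 70 g, lying flat on the bench; origin at its middle (11 above what it lies on), z its round axis. Three or four such tins, all alike, are present; the others are absent. It may lie either way up in the warmer.
- tin2: Flat round aluminium polish tin, 54 across, 22 high, about 70 g, lying flat on the bench; origin at its middle (11 above what it lies on), z its round axis. Three or four such tins, all alike, are present; the others are absent. It may lie either way up in the warmer.
- tin3: Flat round aluminium polish tin, 54 across, 22 high, about 70 g, lying flat on the bench; origin at its middle (11 above what it lies on), z its round axis. Three or four such tins, all alike, are present; the others are absent. It may lie either way up in the warmer.
- tin4: Flat round aluminium polish tin, 54 across, 22 high, about 70 g, lying flat on the bench; origin at its middle (11 above what it lies on), z its round axis. Three or four such tins, all alike, are present; the others are absent. It may lie either way up in the warmer.
- jar: Small glass jar with steel screw lid, 46 across, 50 high, among the tins; origin centre of underside. Not to be moved (more than 50 mm) or tipped.
- bottle: White plastic bottle, 48 across, 120 high, standing left of the warmer; origin centre of underside. Not to be moved (more than 50 mm).
Not all that is in view belongs to the job. Leave any green or yellow look-alike of the tin1 alone.

How it is judged:
On the way, in this order (a step that is already met when the one before it is completed fails the run):
1. the cover is lifted back onto its open stop (value of joint cover above 1.58 rad), for 0.2 s.
2. every tin lies flat on the warmer's floor, let go (x of tin1 in the frame of warmer between -0.072 and 0.072 m and y of tin1 in the frame of warmer between -0.127 and 0.127 m and z of tin1 in the frame of warmer between 0.01 and 0.022 m and angle between the z axis of each of tin1, tin2, tin3, tin4 and the z axis of warmer, either way round below 0.2 rad and x of tin2 in the frame of warmer between -0.072 and 0.072 m and y of tin2 in the frame of warmer between -0.127 and 0.127 m and z of tin2 in the frame of warmer between 0.01 and 0.022 m and x of tin3 in the frame of warmer between -0.072 and 0.072 m and y of tin3 in the frame of warmer between -0.127 and 0.127 m and z of tin3 in the frame of warmer between 0.01 and 0.022 m and x of tin4 in the frame of warmer between -0.072 and 0.072 m and y of tin4 in the frame of warmer between -0.127 and 0.127 m and z of tin4 in the frame of warmer between 0.01 and 0.022 m and linear speed of each of tin1, tin2, tin3, tin4 below 0.05 m/s and contact force between the fingers and tin1 below 0.3 N and contact force between the fingers and tin2 below 0.3 N and contact force between the fingers and tin3 below 0.3 N and contact force between the fingers and tin4 below 0.3 N), for 0.3 s.
3. the cover is fully shut with the tins inside (value of joint cover below 0.04 rad and x of tin1 in the frame of warmer between -0.072 and 0.072 m and y of tin1 in the frame of warmer between -0.127 and 0.127 m and z of tin1 in the frame of warmer between 0.01 and 0.022 m and angle between the z axis of each of tin1, tin2, tin3, tin4 and the z axis of warmer, either way round below 0.2 rad and x of tin2 in the frame of warmer between -0.072 and 0.072 m and y of tin2 in the frame of warmer between -0.127 and 0.127 m and z of tin2 in the frame of warmer between 0.01 and 0.022 m and x of tin3 in the frame of warmer between -0.072 and 0.072 m and y of tin3 in the frame of warmer between -0.127 and 0.127 m and z of tin3 in the frame of warmer between 0.01 and 0.022 m and x of tin4 in the frame of warmer between -0.072 and 0.072 m and y of tin4 in the frame of warmer between -0.127 and 0.127 m and z of tin4 in the frame of warmer between 0.01 and 0.022 m), for 0.2 s.
4. the knob's pointer faces the dash (value of joint knob between 1.25 and 1.55 rad and value of joint cover below 0.04 rad), for 0.2 s.
5. the lock is slid home over the knob (value of joint knob between 1.25 and 1.55 rad and value of joint lock above 0.058 m), for 0.2 s.
At the end, for the whole second after the job is handed in: Every tin present lies flat (within 0.2 rad) on the warmer's floor, at rest; the cover is shut (under 0.04 rad); the knob is at 1.4 within 0.15 rad; the lock is home (over 58 mm) (all of step 3 and all of step 5 and linear speed of each of tin1, tin2, tin3, tin4 below 0.05 m/s); the robot touches nothing.
It fails at once if the cover hits its shut stop hard (over 1.2 rad/s in the last 0.12 rad) (value of joint cover below 0.12 rad and velocity of joint cover below -1.2 rad/s).
It fails at once if the cover hits its open stop hard (over 1.2 rad/s in the last 0.12 rad) (value of joint cover above 1.53 rad and velocity of joint cover above 1.2 rad/s).
It fails at once if the glass jar is tipped over (angle between jar's own z axis and vertical above 0.6 rad).
It fails at once if the jar or the bottle is moved more than 50 mm (distance of any of jar, bottle from where it was at the start of the episode above 0.05 m).
Of tin1, tin2, tin3, tin4 only 3 to 4 are there at a start; the rules pass over those that are not, and their reading is None.
At some moment in a run one of tin1, tin2, tin3, tin4 may be knocked a few centimetres aside while the robot is not near it.
Once in a run the grip may slacken for a moment while it holds something.
It also fails if it takes over 208 s, if anything falls off the work surface, if the arm or the gripper's body presses on something with over 40 N, if the wrist force passes 120 N, or if a joint passes its speed limit or range.

### The arm

A 6-joint arm with a two-finger parallel gripper is mounted at the origin on the work surface. World frame = base frame: x ahead of the robot, y to its left, z up, the work surface at z = 0. Lengths are in m, angles in rad, forces in N, time in s.
With the tool pointing down it reaches from about 0.35 to 0.725 m from the base axis. Payload 4.3 kg.
Tool frame: the origin (TCP) lies at the very end of the fingers, on their centre line; the grasp point (between the pads) lies 19 mm behind it (ctrl.grip_point_offset is the distance from the TCP to the grasp point, in m); z points along the fingers, x is the direction in which the jaws open and shut, and the axes are right-handed (so a half turn about z gives the same grasp; the last joint's range is limited). The gripper opens to 85 mm and grips with 20 to 120 N. Pads are 22 mm wide; open, the fingers measure 114 mm over their backs; the gripper's body (76 mm by 85 mm) begins 54 mm behind the grasp point. The pads swing forward as they close: fully open they stand 13 mm farther back than shut.
Start: joints at [1.043, 0.377, 0.081, 1.274, 0, 1.46], TCP at [0.233, 0.526, 0.231] pointing down, gripper open.
Joint ranges: [-2.72, 2.72], [-0.84, 1.66], [-1.02, 1.22], [-1.77, 2.12], [-1.37, 1.28], [-3.14, 3.14]. Speed limits (rad/s): [2.57, 2.57, 3.14, 3.14, 3.14, 3.14].

### API

Orientations are given as a unit quaternion [x, y, z, w].
In Python, from workcell import ctrl gives the robot as it stands.
- The arm moves only by the tool arm_command, never from a script. Its argument "motion" is one flat list of numbers, 5 for each row, row after row: the opening in per cent of the stroke, from 0 (shut) to 100 (fully open), then the shift along the world's x, y, z in mm, then the turn about the world's z in rad. In form: [hand, x, y, z, twist, hand, x, y, z, twist, ...]. A call has 1 to 12 rows; each row is the pose to reach, as a shift and turn from the pose commanded when the call began; what a row does not reach only later rows make up. A row lasts 1/10 s, in which the tool goes at most 50 mm and 8.59 degrees, less where a joint would pass 70% of its speed; a pose out of reach is approached as far as the arm can. A call with a gripper value outside its range is refused whole. The fingers move at their own pace and stop on an object; "grip_force" is the grip in N (left out, the last holds). Time passes only in rows, so rows that repeat a pose let the fingers close. It gives the time, the measured TCP pose, the force and the opening at its end, in the units of the state.
- ctrl.sense(): the state, without advancing time (a new reading comes with each control period).
- ctrl.snapshot(name): name is "scene" or "top"; returns a dict with "color" (400x640x3 uint8, red, green, blue), "fx", "fy", "cx", "cy" (pixels), "D" ([k1, k2, p1, p2, k3] as OpenCV has them; the pictures are not rectified), "rvec" (rotation vector, rad) and "tvec" (3), from world to camera coordinates, as OpenCV has them. Camera axes: x right, y down, z forward; pixel columns grow to the right and rows downward; lengths in m; the calibration is good to about 2 mm. A picture is of the moment at which its call begins. There is no depth.
- ctrl.finish_job(): hands the job in, once; it reports no verdict.
Trained networks look in the newest picture that a camera, given by its name, has taken for a name from the list of things; names that differ only in an ending like _2 or _b are one class to them, and where a whole thing is asked for, a point or a joint stands for the part that bears it (a point fixed in the world has none). Each returns a list of dicts, best first, with "confidence" (0 to 1); they miss things now and then, are a little off and sometimes report something else, mostly with a low value. They report only what shows in the picture. A call takes as long as a camera call. They do not tell look-alikes from the thing itself.
- ctrl.spot_in(target, camera): "extent" ([centre column, centre row, width, height] in pixels, round what is visible of it).
- ctrl.trace(target, camera): "region" (400x640 bool, what is visible of it) and "extent" ([centre column, centre row, width, height] in pixels, round what is visible of it).
The state is a dict: "time": time; "joints": joint angles; "qd": joint speeds; "effort": joint torques, N m; "eef_pos": TCP position; "tool_rot": TCP orientation; "contact_force": force on the tool from outside, world axes, zero at the start; "wrist_torque": the same for the moment, N m; "opening": finger opening in m.
Only numpy, scipy, OpenCV 4.12 (cv2) and the standard library are available. Lean on these libraries where they do the work, as an engineer would, in place of code of your own. Each camera call takes 0.05 s, during which the arm holds its last target.

## Working session

There is one attempt and no reset: what is moved stays moved. The work goes in short steps, Python scripts to look and compute and a tool call to move; the robot and the scene stay as the last step left them, time stands still between calls to the robot, and variables do not carry over. Pictures are saved under pics/ and viewed, and the job is handed in when it is done.

Besides the shell and the picture viewer there is one more tool, called after "Emit:" as name(argument=value, ...), one argument or row to a line, values as JSON. arm_command: Moves the arm, as the interface text tells. Its arguments: {"type":"object","properties":{"motion":{"type":"array"},"grip_force":{"type":"number"}},"required":["motion"]}

```bash
mkdir -p pics; ls; cat > h.py <<'E'
import numpy as np, cv2
from workcell import ctrl
def cam(s):
    K=np.array([[s['fx'],0,s['cx']],[0,s['fy'],s['cy']],[0,0,1.]]);R,_=cv2.Rodrigues(np.array(s['rvec'],float));return K,np.array(s['D'],float),R,np.array(s['tvec'],float).ravel()
def back(s,uv,z):
    K,D,R,t=cam(s);p=cv2.undistortPoints(np.array(uv,float).reshape(-1,1,2),K,D).reshape(-1,2)
    d=np.c_[p,np.ones(len(p))]@R; o=-R.T@t
    return o+d*((z-o[2])/d[:,2])[:,None]
def proj(s,P):
    K,D,R,t=cam(s);return cv2.projectPoints(np.array(P,float).reshape(-1,1,3),np.array(s['rvec'],float),t,K,D)[0].reshape(-1,2)
def save(s,n): cv2.imwrite('pics/'+n,cv2.cvtColor(s['color'],cv2.COLOR_RGB2BGR))
E
python3 - <<'E'
from h import *
for c in ['scene','top']:
    s=ctrl.snapshot(c);save(s,c+'0.png');K,D,R,t=cam(s);print(c,-R.T@t,R[2],s['fx'])
    for n in ['tin1','warmer','cover','cover_bar','knob','lock_fin','jar','bottle']:
        for d in ctrl.spot_in(n,c): print(n,round(d['confidence'],2),np.round(d['extent'],1))
print(ctrl.sense())
E
```

```text
pics
scene [ 0.96206194 -0.49835373  1.24728374] [-0.34258455  0.4014457  -0.84939813] 444.6745284632641
tin1 0.88 [277.6 331.4  17.9  16.9]
tin1 0.8 [286.4 282.1  20.7  18.2]
tin1 0.74 [245.2 280.2  21.5  14.1]
tin1 0.62 [206.3 294.8  21.   20. ]
tin1 0.48 [231.6 221.7  16.9  16.6]
warmer 0.92 [348.5 214.8 121.2 107.4]
warmer 0.47 [334.1 217.2  93.5  84. ]
cover 0.77 [333.4 215.8  99.9  83.7]
cover_bar 0.88 [334.3 216.8  91.6  82.6]
lock_fin 0.8 [389.4 192.6  22.5  24.5]
lock_fin 0.64 [287.2 281.1  20.7  19.2]
jar 0.5 [251.2 251.9  15.6  20.2]
bottle 0.76 [402.1 129.6  16.4  26.8]
top [0.28437776 0.0405865  1.16660335] [ 0.21177356 -0.00328226 -0.97731325] 463.671089901371
tin1 0.95 [445.3 210.8  22.4  23. ]
tin1 0.88 [471.7 272.5  23.6  23.8]
tin1 0.84 [485.4 181.7  21.   18.6]
tin1 0.79 [407.2 283.6  21.7  19.5]
tin1 0.78 [412.1 177.7  21.7  18.2]
tin1 0.59 [452.7 147.1  20.4  19.9]
cover 0.72 [321.2 190.1 110.5  87.7]
cover_bar 0.75 [323.4 190.7 116.5  85.6]
knob 0.54 [237.4 189.1  18.3  17.7]
lock_fin 0.69 [247.7 156.6  25.2  33.6]
jar 0.82 [419.5 233.7  23.8  22. ]
bottle 0.57 [147.8 214.9  29.9  24.5]
{'time': 0.9, 'joints': array([ 1.04268386e+00,  3.77263260e-01,  8.10415164e-02,  1.27438956e+00,
       -1.93024979e-05,  1.46047726e+00]), 'qd': array([-1.95187172e-04, -7.40198750e-06, -1.40178463e-03, -2.23387374e-05,
       -3.35414365e-04, -8.23515901e-04]), 'effort': array([ 3.92970469e-04, -4.63507211e+01,  2.70160836e+01,  4.12911356e-05,
       -1.24668313e-04,  7.24110606e-06]), 'eef_pos': array([0.23334444, 0.5255914 , 0.23136648]), 'tool_rot': array([ 8.38374806e-01,  5.45094190e-01,  8.69755805e-05, -3.29595697e-05]), 'contact_force': array([-0.51584991, -0.14787332, -0.1301673 ]), 'wrist_torque': array([-0.01163583, -0.0216404 ,  0.06674548]), 'opening': 0.08527615753791479}
```

View images.

```bash
python3 - <<'E'
import cv2
for c,(x,y,w,h) in {'scene':(180,80,260,280),'top':(120,110,400,210)}.items():
    i=cv2.imread(f'pics/{c}0.png')[y:y+h,x:x+w]; k=min(800/w,600/h); cv2.imwrite(f'pics/{c}0c.png',cv2.resize(i,(int(w*k),int(h*k)),interpolation=cv2.INTER_CUBIC)); print(k)
E
```

```text
2.142857142857143
2.0
```

View pics/scene0c.png

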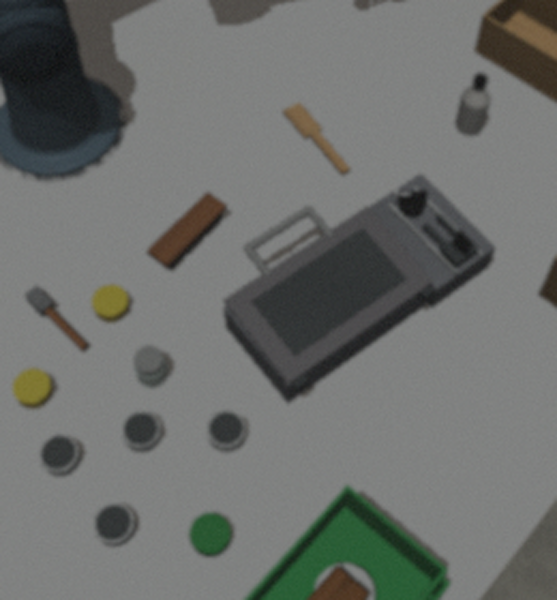

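View pics/top0c.png

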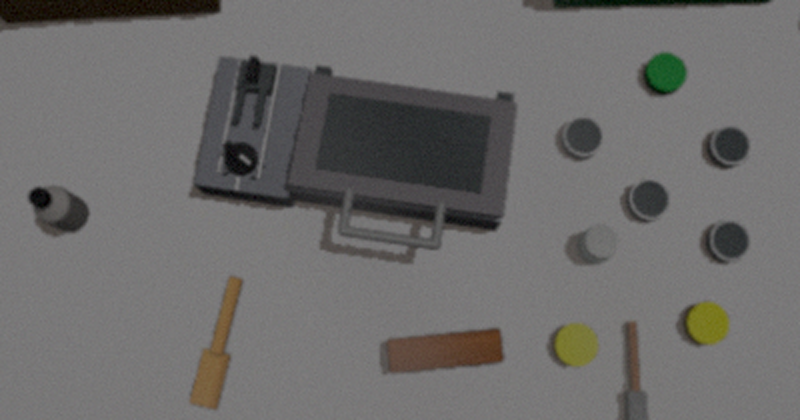

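```bash
python3 - <<'E'
import cv2
for c,(x,y,w,h) in {'scene':(275,150,150,125),'top':(205,120,180,120)}.items():
    i=cv2.imread(f'pics/{c}0.png')[y:y+h,x:x+w]; i=cv2.convertScaleAbs(i,alpha=1.8); k=4.4; cv2.imwrite(f'pics/{c}0d.png',cv2.resize(i,(int(w*k),int(h*k)),interpolation=cv2.INTER_CUBIC)); print(k)
from h import *
s=ctrl.snapshot('top')
uv=[(411.5,178.5),(484.7,182.5),(444.5,210),(484.3,230.5)]
print(back(s,uv,.022).round(3)); print('jar',back(s,[(419.5,232)],.05)); print('pod',back(s,[(231,138.5),(218.5,203.5),(265,210),(275,144)],.06).round(3))
E
```

```text
4.4
4.4
[[ 0.587 -0.202  0.022]
 [ 0.57  -0.393  0.022]
 [ 0.501 -0.28   0.022]
 [ 0.445 -0.378  0.022]]
jar [[ 0.44365926 -0.2051668   0.05      ]]
pod [[0.698 0.255 0.06 ]
 [0.531 0.284 0.06 ]
 [0.51  0.17  0.06 ]
 [0.679 0.143 0.06 ]]
```

View pics/scene0d.png

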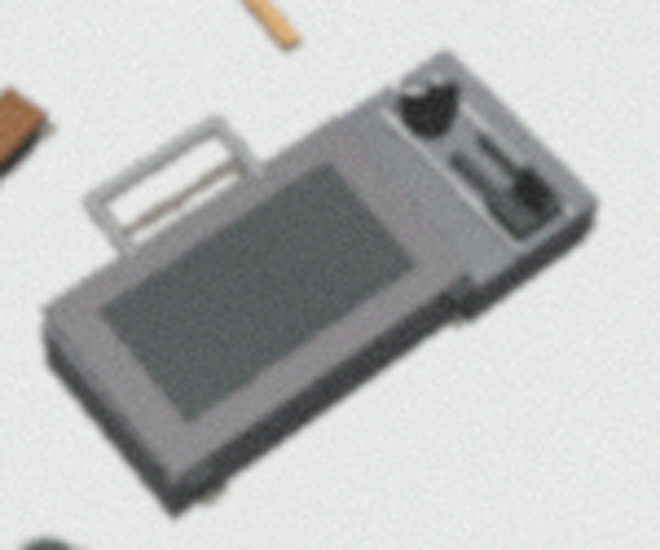

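View pics/top0d.png

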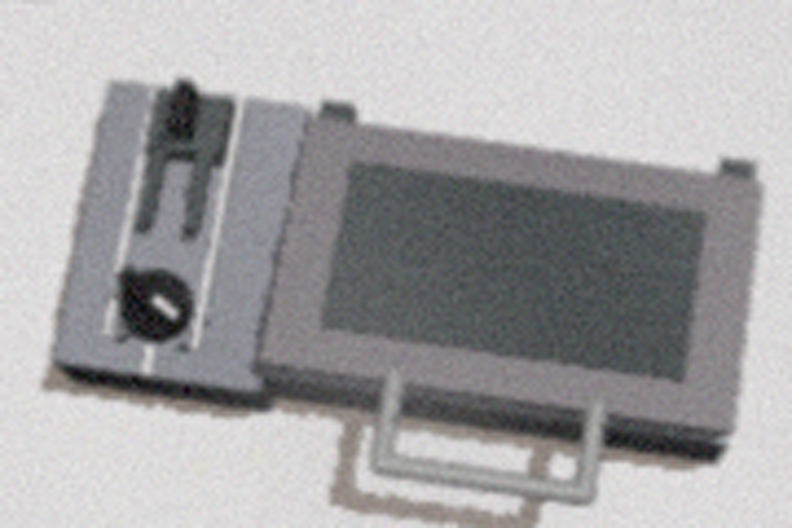

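```bash
cat > fit.py <<'E'
from h import *
from scipy.optimize import least_squares
def W(p,P):
    c,s=np.cos(p[2]),np.sin(p[2]);P=np.atleast_2d(np.array(P,float));return np.c_[p[0]+c*P[:,0]-s*P[:,1],p[1]+s*P[:,0]+c*P[:,1],P[:,2]]
def cov(a,P): # cover-frame offset from hinge -> warmer; opening lifts -x side
    P=np.atleast_2d(np.array(P,float));c,s=np.cos(a),np.sin(a);return np.c_[.075+c*P[:,0]+s*P[:,2],P[:,1],.064-s*P[:,0]+c*P[:,2]]
E
python3 - <<'E'
from fit import *
T=ctrl.snapshot('top');S=ctrl.snapshot('scene')
pt=np.array([(110,80),(57,363),(308,103)])/4.4+[205,120]; Pt=[(.085,.25,.06),(-.085,.25,.06),(.085,.13,.06)]
ps=np.array([(447,50),(597,203),(470,287)])/4.4+[275,150]; Ps=[(-.085,.25,.06),(.085,.25,.06),(.085,.13,.06)]
bt=np.array([(378,465),(590,495)])/4.4+[205,120]; bs=np.array([(220,122),(93,200)])/4.4+[275,150]
B=[(-.195,.055,.004),(-.195,-.055,.004)]
def r(p,parts=False):
    a=proj(T,W(p,Pt))-pt; b=proj(S,W(p,Ps))-ps; c=proj(T,W(p,cov(p[3],B)))-bt; d=proj(S,W(p,cov(p[3],B)))-bs
    if parts: print(a.round(1).tolist(),b.round(1).tolist(),c.round(1).tolist(),d.round(1).tolist())
    return np.r_[a,b,c,d].ravel()
f=least_squares(r,[.6,0.03,-.15,.1],loss='soft_l1');print(f.x);r(f.x,1)
p=f.x
for n,P in dict(bar=cov(p[3],[(-.195,0,.004)]),hinge=[(.075,0,.064)],knob=[(-.045,.195,.086)],fin=[(.067,.195,.096)],slots=[(0,y,.016) for y in(-.09,-.03,.03,.09)]).items(): print(n,W(p,P).round(4).tolist(),np.hypot(*W(p,P)[:,:2].T).round(3))
for s,n,(x,y,w,h) in ((S,'s',(275,150,150,125)),(T,'t',(205,120,180,120))):
    i=cv2.cvtColor(s['color'],cv2.COLOR_RGB2BGR)[y:y+h,x:x+w];i=cv2.resize(cv2.convertScaleAbs(i,alpha=1.8),None,fx=4.4,fy=4.4)
    def L(P,col): cv2.polylines(i,[np.int32((proj(s,W(p,P))-[x,y]+.5)*4.4)],True,col,1)
    L([(.085,.25,.06),(-.085,.25,.06),(-.085,.13,.06),(.085,.13,.06)],(0,0,255))
    L([(.075,.13,.062),(-.075,.13,.062),(-.075,-.13,.062),(.075,-.13,.062)],(0,255,0))
    L(cov(p[3],[(-.195,.055,.004),(-.195,-.055,.004),(-.15,-.055,.004),(-.15,.055,.004)]),(255,0,0))
    L([(-.045,.195,.096),(.067,.195,.108)],(0,255,255))
    cv2.imwrite(f'pics/ov_{n}.png',i)
E
```

```text
[ 0.57080897  0.02769668 -0.19110217  0.12189556]
[[0.1, -0.9], [-1.4, -0.5], [1.5, 0.6]] [[-1.0, -1.0], [0.3, -1.0], [1.0, -0.1]] [[0.6, -0.5], [-1.2, -0.2]] [[-1.7, -0.1], [-1.4, 0.2]]
bar [[0.4549, 0.0501, 0.0917]] [0.458]
hinge [[0.6444, 0.0135, 0.064]] [0.645]
knob [[0.5637, 0.2277, 0.086]] [0.608]
fin [[0.6736, 0.2064, 0.096]] [0.705]
slots [[0.5537, -0.0607, 0.016], [0.5651, -0.0018, 0.016], [0.5765, 0.0572, 0.016], [0.5879, 0.1161, 0.016]] [0.557 0.565 0.579 0.599]
```

View pics/ov_t.png

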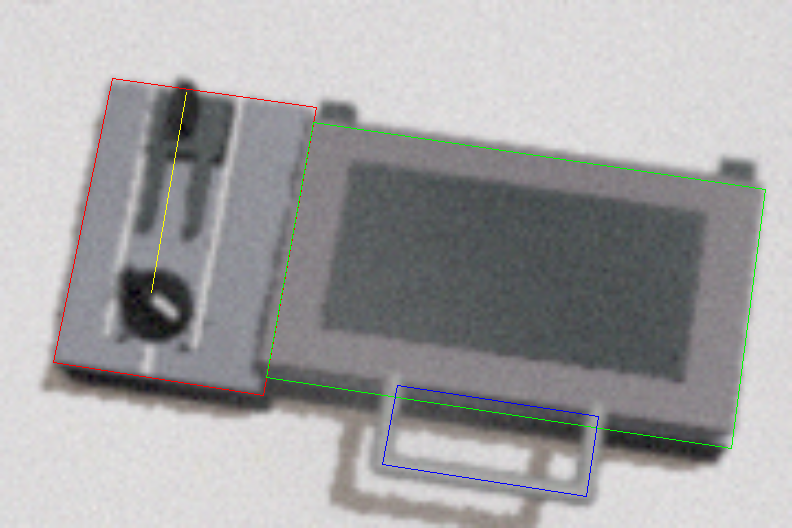

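View pics/ov_s.png

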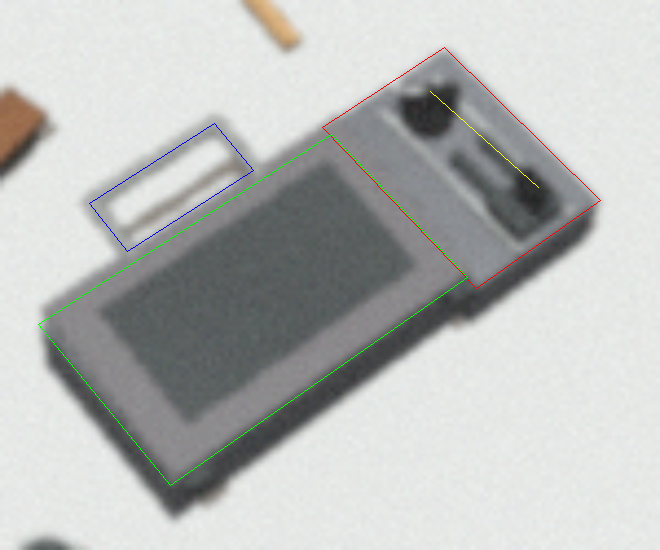

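```bash
python3 - <<'E'
from fit import *
T=ctrl.snapshot('top');S=ctrl.snapshot('scene')
pt=np.array([(110,80),(57,363)])/4.4+[205,120]; Pt=[(.085,.25,.06),(-.085,.25,.06)]
ps=np.array([(447,50),(597,203)])/4.4+[275,150]; Ps=[(-.085,.25,.06),(.085,.25,.06)]
bt=np.array([(378,465),(590,495)])/4.4+[205,120]; bs=np.array([(220,122),(93,200)])/4.4+[275,150]
B=[(-.195,.055,.004),(-.195,-.055,.004)]
# underside corner -y front/back in scene: (175,515)=(+.075,-.13,0)
def r(p,parts=False):
    a=proj(T,W(p,Pt))-pt+.4; b=proj(S,W(p,Ps))-ps+.4; c=proj(T,W(p,cov(p[3],B)))-bt+.4; d=proj(S,W(p,cov(p[3],B)))-bs+.4
    e=proj(S,W(p,[(.075,-.13,0)]))-(np.array([(175,515)])/4.4+[275,150])+.4
    if parts: print(a.round(1).tolist(),b.round(1).tolist(),c.round(1).tolist(),d.round(1).tolist(),e)
    return np.r_[a,b,c,d,e].ravel()
f=least_squares(r,[.6,0.03,-.15,.1],loss='soft_l1');p=f.x;print(p);r(p,1)
for n,P in dict(bar=cov(p[3],[(-.195,0,.004)]),hinge=[(.075,0,.064)],knob=[(-.045,.195,.086)],fin=[(.067,.195,.096)]).items(): print(n,W(p,P).round(4).tolist())
E
```

```text
[ 0.57092544  0.02857739 -0.19070892  0.13261304]
[[0.2, -0.5], [-1.3, -0.1]] [[-0.4, -0.8], [0.9, -0.8]] [[0.6, -0.4], [-1.2, -0.1]] [[-1.1, -0.1], [-0.7, 0.1]] [[-0.87974369  1.35223721]]
bar [[0.4553, 0.0509, 0.0937]]
hinge [[0.6446, 0.0144, 0.064]]
knob [[0.5637, 0.2286, 0.086]]
fin [[0.6737, 0.2073, 0.096]]
```

Emit:
arm_command(
  motion=[60, 222, -475, 0, -1.344, 50, 222, -475, 0, -1.344, 50, 222, -475, 0, -1.344, 50, 222, -475, 0, -1.344, 50, 222, -475, 0, -1.344, 50, 222, -475, 0, -1.344, 50, 222, -475, 0, -1.344, 50, 222, -475, 0, -1.344, 50, 222, -475, 0, -1.344, 50, 222, -475, 0, -1.344, 50, 222, -475, 0, -1.344, 50, 222, -475, 0, -1.344],
  grip_force=30,
)

```text
time: 2.35
eef_pos: [0.4568, 0.0478, 0.2314]
tool_rot: [0.995, -0.098, 0.001, 0.0]
contact_force: [-0.3, 0.7, 0.3]
opening: 0.0426
```

Emit:
arm_command(
  motion=[50, 0, 2, -50, 0, 50, 0, 2, -100, 0, 50, 0, 2, -100, 0],
)

```text
time: 2.65
eef_pos: [0.4471, 0.0536, 0.1247]
tool_rot: [0.995, -0.095, -0.008, 0.0]
contact_force: [-1.7, -0.1, 0.3]
opening: 0.0427
```

```bash
cat >> h.py <<'E'
def crop(s,n,x,y,w,h,a=1.8):
    i=cv2.cvtColor(s['color'],cv2.COLOR_RGB2BGR)[y:y+h,x:x+w];k=min(800/w,600/h);cv2.imwrite('pics/'+n,cv2.resize(cv2.convertScaleAbs(i,alpha=a),None,fx=k,fy=k,interpolation=cv2.INTER_CUBIC));print(n,k)
E
python3 - <<'E'
from h import *
crop(ctrl.snapshot('scene'),'s1.png',250,130,180,135)
E
```

```text
s1.png 4.444444444444445
```

View pics/s1.png

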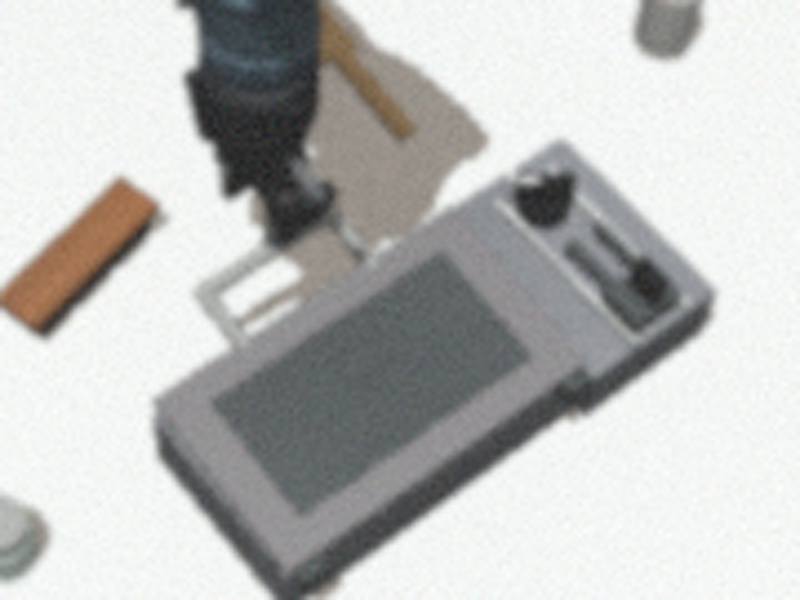

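Emit:
arm_command(
  motion=[50, 0, 0, -20, 0, 50, 0, 0, -40, 0, 50, 0, 0, -58, 0, 50, 0, 0, -58, 0],
)

```text
time: 3.1
eef_pos: [0.4562, 0.0531, 0.0744]
tool_rot: [0.995, -0.095, 0.001, -0.0]
contact_force: [-1.4, 0.7, -0.1]
opening: 0.0427
```

Aligned. Now close.

Emit:
arm_command(
  motion=[0, 0, 0, 0, 0, 0, 0, 0, 0, 0, 0, 0, 0, 0, 0, 0, 0, 0, 0, 0, 0, 0, 0, 0, 0],
)

```text
time: 3.6
eef_pos: [0.4557, 0.0531, 0.0739]
tool_rot: [0.995, -0.095, 0.0, -0.001]
contact_force: [-0.8, 2.5, 0.6]
opening: 0.0111
```

```bash
python3 - <<'E'
from fit import *
p=[.5709,.0286,-.1907]
# arc rows from a0
a0=.133
def b(a): return W(p,cov(a,[(-.195,0,.004)]))[0]
for a in [.133,.2,.3,.4,.5,.6,.7,.8,.9,1.0,1.1,1.2,1.3,1.4,1.45,1.5,1.55,1.6,1.65,1.68]: print(a,((b(a)-b(a0))*1000).round(0))
E
```

```text
0.133 [0. 0. 0.]
0.2 [ 2. -0. 13.]
0.3 [ 8. -1. 32.]
0.4 [14. -3. 50.]
0.5 [23. -4. 67.]
0.6 [33. -6. 84.]
0.7 [45. -9. 99.]
0.8 [ 59. -11. 113.]
0.9 [ 73. -14. 125.]
1.0 [ 89. -17. 136.]
1.1 [106. -20. 146.]
1.2 [124. -24. 153.]
1.3 [142. -27. 159.]
1.4 [161. -31. 163.]
1.45 [170. -33. 164.]
1.5 [180. -35. 165.]
1.55 [189. -37. 165.]
1.6 [199. -38. 165.]
1.65 [208. -40. 164.]
1.68 [214. -41. 164.]
```

Emit:
arm_command(
  motion=[0, 2, 0, 13, 0, 0, 8, -1, 32, 0, 0, 14, -3, 50, 0, 0, 23, -4, 67, 0, 0, 33, -6, 84, 0, 0, 45, -9, 99, 0, 0, 59, -11, 113, 0, 0, 73, -14, 125, 0, 0, 89, -17, 136, 0, 0, 89, -17, 136, 0],
)

```text
time: 4.6
eef_pos: [0.5398, 0.037, 0.2139]
tool_rot: [0.995, -0.095, -0.003, -0.001]
contact_force: [-24.8, 4.8, 37.7]
opening: 0.0109
```

```bash
python3 - <<'E'
from h import *
crop(ctrl.snapshot('scene'),'s2.png',250,90,200,150)
E
```

```text
s2.png 4.0
```

View pics/s2.png

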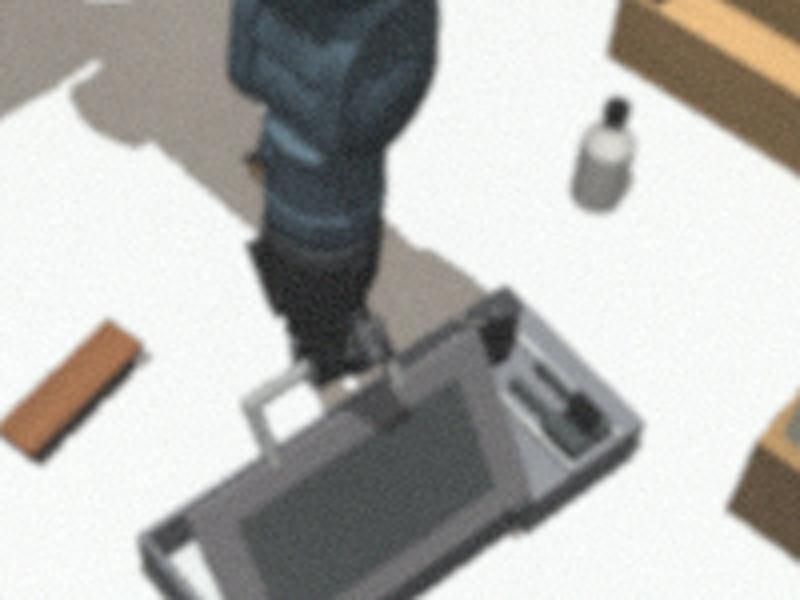

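```bash
python3 - <<'E'
from fit import *
p=[.5709,.0286,-.1907]
def b(a): return W(p,cov(a,[(-.195,0,.004)]))[0]
c0=np.array([.4553,.0526,.0734])
for a0 in(.1,.08):
  print(a0)
  for a in [.9,.95,1.0,1.1,1.2,1.3,1.4,1.45,1.5,1.55,1.6,1.65,1.68]: print(a,((c0+b(a)-b(a0)-[.5443,.0356,.2094])*1000).round(0))
E
```

```text
0.1
0.9 [-15.   3.  -4.]
0.95 [-7.  1.  1.]
1.0 [ 1. -0.  7.]
1.1 [18. -4. 16.]
1.2 [35. -7. 24.]
1.3 [ 54. -11.  30.]
1.4 [ 72. -14.  33.]
1.45 [ 82. -16.  35.]
1.5 [ 91. -18.  35.]
1.55 [101. -20.  36.]
1.6 [111. -22.  35.]
1.65 [120. -23.  35.]
1.68 [126. -24.  34.]
0.08
0.9 [-14.   3.  -0.]
0.95 [-7.  1.  5.]
1.0 [ 1. -0. 11.]
1.1 [18. -4. 20.]
1.2 [36. -7. 28.]
1.3 [ 54. -11.  33.]
1.4 [ 73. -14.  37.]
1.45 [ 82. -16.  38.]
1.5 [ 92. -18.  39.]
1.55 [101. -20.  39.]
1.6 [111. -22.  39.]
1.65 [121. -23.  39.]
1.68 [126. -25.  38.]
```

Move along the corrected arc (a0=0.1), slowly, checking force partway.

Emit:
arm_command(
  motion=[0, 1, 0, 7, 0, 0, 10, -2, 12, 0, 0, 18, -4, 16, 0, 0, 27, -5, 20, 0, 0, 35, -7, 24, 0, 0, 45, -9, 27, 0, 0, 45, -9, 27, 0],
)

```text
time: 5.35
eef_pos: [0.5904, 0.0272, 0.2378]
tool_rot: [0.995, -0.095, 0.001, -0.001]
contact_force: [-1.6, 2.8, 7.3]
opening: 0.0107
```

Emit:
arm_command(
  motion=[0, 9, -2, 3, 0, 0, 18, -4, 5, 0, 0, 27, -5, 6, 0, 0, 37, -7, 8, 0, 0, 42, -8, 9, 0, 0, 46, -9, 9, 0, 0, 51, -10, 9, 0, 0, 56, -11, 9, 0, 0, 61, -12, 9, 0, 0, 66, -13, 9, 0, 0, 71, -14, 8, 0, 0, 71, -14, 8, 0],
)

```text
time: 6.55
eef_pos: [0.6616, 0.0132, 0.245]
tool_rot: [0.995, -0.095, 0.001, -0.001]
contact_force: [0.5, 4.8, 3.4]
opening: 0.0106
```

Emit:
arm_command(
  motion=[0, 3, -1, 0, 0, 0, 6, -1, -1, 0, 0, 9, -2, -1, 0, 0, 9, -2, -1, 0],
)

```text
time: 6.95
eef_pos: [0.6648, 0.0126, 0.2446]
tool_rot: [0.995, -0.095, -0.004, -0.001]
contact_force: [-15.8, 7.6, 13.9]
opening: 0.0103
```

Emit:
arm_command(
  motion=[0, -5, 1, 0, 0, 50, -5, 1, 0, 0, 50, -5, 1, 0, 0, 50, -5, 1, 0, 0, 50, -5, 1, 20, 0, 50, -5, 1, 45, 0, 50, -5, 1, 45, 0, 50, -80, 5, 45, 0, 50, -130, 5, 45, 0, 50, -170, -30, 45, 0],
)

```text
time: 7.95
eef_pos: [0.5183, -0.0071, 0.2866]
tool_rot: [0.996, -0.094, -0.001, -0.0]
contact_force: [-0.1, -2.5, 0.1]
opening: 0.0428
```

```bash
python3 - <<'E'
from h import *
T=ctrl.snapshot('top')
crop(T,'t3.png',200,100,320,215)
crop(ctrl.snapshot('scene'),'s3.png',180,90,270,270)
for n in ['tin1','jar','cover']:
    for d in ctrl.spot_in(n,'top'): e=np.array(d['extent']);print(n,round(d['confidence'],2),e.round(1),back(T,[e[:2]],.016)[0].round(3))
E
```

```text
t3.png 2.5
s3.png 2.2222222222222223
tin1 0.92 [408.6 283.7  19.5  19.4] [ 0.321 -0.176  0.016]
tin1 0.9 [445.6 212.1  23.4  26.9] [ 0.497 -0.284  0.016]
tin1 0.81 [412.  178.3  21.3  21.8] [ 0.589 -0.205  0.016]
tin1 0.79 [453.2 146.9  19.   21.5] [ 0.671 -0.321  0.016]
tin1 0.77 [484.7 180.9  20.4  20.1] [ 0.575 -0.396  0.016]
tin1 0.71 [473.2 271.8  25.3  22.4] [ 0.343 -0.341  0.016]
tin1 0.61 [486.  230.   19.2  22. ] [ 0.447 -0.384  0.016]
tin1 0.46 [243.4 189.3  16.1  15.7] [0.576 0.23  0.016]
jar 0.52 [417.  232.8  21.6  25.9] [ 0.447 -0.206  0.016]
cover 0.68 [287.  129.8  39.7  38.9] [0.733 0.115 0.016]
cover 0.3 [148.1 214.1  30.9  20.8] [0.519 0.478 0.016]
```

View pics/t3.png

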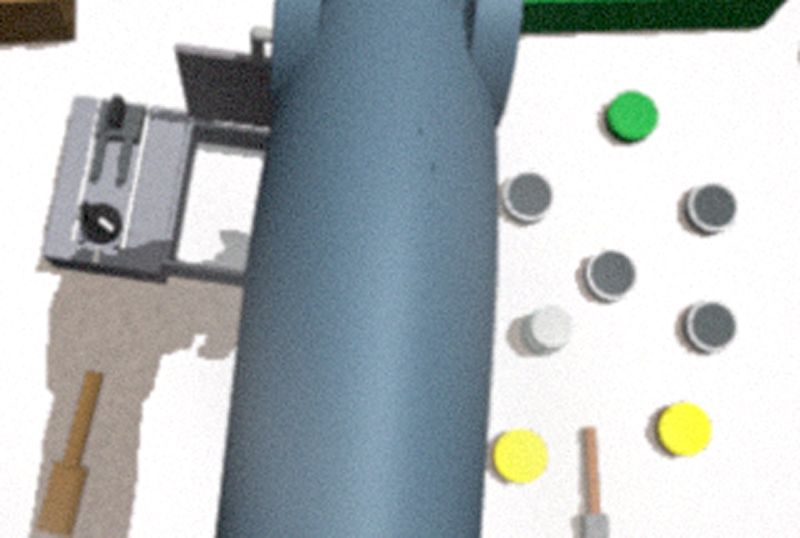

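View pics/s3.png

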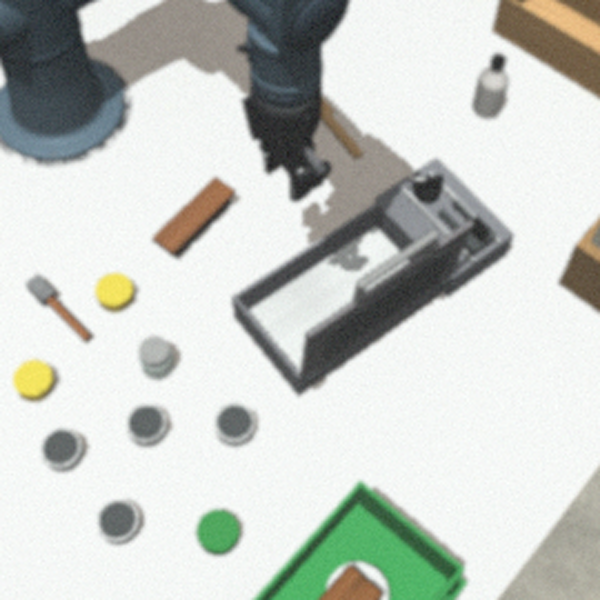

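```bash
python3 - <<'E'
from fit import *
T=ctrl.snapshot('top');S=ctrl.snapshot('scene')
t=np.array([(529,194),(711,206),(612,273),(711,325)])/2.5+[199.7,99.7]
s=np.array([(235,423),(120,521),(147,424),(62,448)])/2.2222+[179.7,89.7]
a=back(T,t,.022);b=back(S,s,.022);print(a.round(4),b.round(4),((a+b)/2).round(4))
p=[.5709,.0286,-.1907]
print(W(p,[(0,y,.016) for y in(-.09,-.03,.03,.09)]).round(4)); print(ctrl.sense()['joints'])
E
```

```text
[[ 0.5899 -0.2017  0.022 ]
 [ 0.5707 -0.3913  0.022 ]
 [ 0.5041 -0.2802  0.022 ]
 [ 0.4467 -0.3774  0.022 ]] [[ 0.5905 -0.2026  0.022 ]
 [ 0.5739 -0.3932  0.022 ]
 [ 0.5061 -0.2811  0.022 ]
 [ 0.4482 -0.3787  0.022 ]] [[ 0.5902 -0.2021  0.022 ]
 [ 0.5723 -0.3922  0.022 ]
 [ 0.5051 -0.2806  0.022 ]
 [ 0.4475 -0.378   0.022 ]]
[[ 0.5538 -0.0598  0.016 ]
 [ 0.5652 -0.0009  0.016 ]
 [ 0.5766  0.0581  0.016 ]
 [ 0.588   0.117   0.016 ]]
[-1.37698628e-01  2.57957850e-01  6.05886560e-02  1.37162320e+00
 -4.86418302e-05  1.62401967e+00]
```

```bash
python3 - <<'E'
from h import *
s=ctrl.sense();print(s['eef_pos'],s['time'])
E
```

```text
[ 0.52195305 -0.00844031  0.28841215] 8.3
```

Emit:
arm_command(
  motion=[85, 17, -48, 0, 0, 85, 34, -97, 0, 0, 85, 51, -145, -40, 0, 85, 68, -194, -90, 0, 85, 68, -194, -140, 0, 85, 68, -194, -190, 0, 85, 68, -194, -230, 0, 85, 68, -194, -260, 0, 85, 68, -194, -285, 0, 85, 68, -194, -285, 0, 85, 68, -194, -285, 0],
)

```text
time: 9.4
eef_pos: [0.5895, -0.2026, 0.0033]
tool_rot: [0.995, -0.095, 0.0, 0.0]
contact_force: [0.7, 0.3, 0.5]
opening: 0.0724
```

Emit:
arm_command(
  motion=[0, 0, 0, 0, 0, 0, 0, 0, 0, 0, 0, 0, 0, 0, 0, 0, 0, 0, 0, 0, 0, 0, 0, 20, 0, 0, 0, 0, 60, 0, 0, 0, 0, 110, 0, 0, 0, 0, 110, 0],
  grip_force=40,
)

```text
time: 10.2
eef_pos: [0.5933, -0.2046, 0.122]
tool_rot: [0.995, -0.095, 0.007, 0.002]
contact_force: [1.8, -1.2, 0.7]
opening: 0.052
```

Emit:
arm_command(
  motion=[0, -20, 40, 0, 0, 0, -40, 80, 0, 0, 0, -45, 120, 0, 0, 0, -40, 160, 0, 0, 0, -32, 200, 0, 0, 0, -24, 240, 0, 0, 0, -13, 280, 0, 0, 0, -2, 320, 0, 0, 0, -2, 320, 0, 0, 0, -2, 320, -40, 0, 0, -2, 320, -40, 0],
)

```text
time: 11.3
eef_pos: [0.5823, 0.1172, 0.0693]
tool_rot: [0.995, -0.095, -0.004, 0.001]
contact_force: [-1.4, -0.9, -0.9]
opening: 0.0525
```

```bash
python3 - <<'E'
from h import *
T=ctrl.snapshot('top')
crop(T,'t4.png',200,100,200,150)
crop(ctrl.snapshot('scene'),'s4.png',280,110,160,120)
E
```

```text
t4.png 4.0
s4.png 5.0
```

View pics/s4.png

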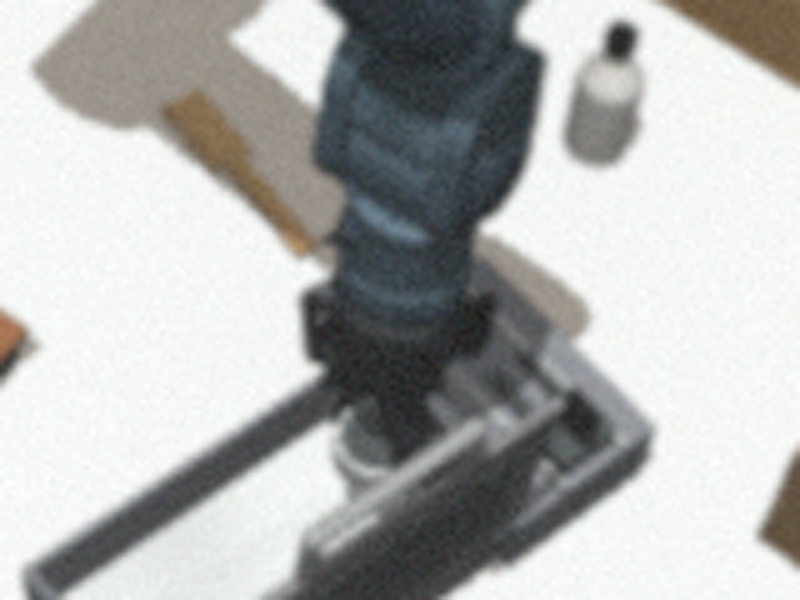

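Emit:
arm_command(
  motion=[0, 0, 0, -25, 0, 0, 0, 0, -45, 0, 0, 0, 0, -57, 0, 0, 0, 0, -64, 0, 0, 0, 0, -64, 0],
)

```text
time: 11.9
eef_pos: [0.587, 0.1173, 0.0106]
tool_rot: [0.995, -0.096, 0.001, -0.0]
contact_force: [0.5, 0.8, 0.0]
opening: 0.0524
```

Emit:
arm_command(
  motion=[0, 0, 0, -1.5, 0, 76, 0, 0, -1.5, 0, 76, 0, 0, -1.5, 0, 76, 0, 0, -1.5, 0, 76, 0, 0, 30, 0, 76, 0, 0, 75, 0, 76, 0, 0, 110, 0, 76, 0, 0, 110, 0],
)

```text
time: 12.7
eef_pos: [0.5906, 0.1181, 0.1254]
tool_rot: [0.995, -0.095, 0.005, -0.001]
contact_force: [0.4, 0.8, 0.5]
opening: 0.065
```

```bash
python3 - <<'E'
from h import *
crop(ctrl.snapshot('scene'),'s5.png',180,110,240,230)
print(ctrl.sense()['eef_pos'])
E
```

```text
s5.png 2.608695652173913
[0.58897224 0.11796265 0.12256886]
```

View pics/s5.png

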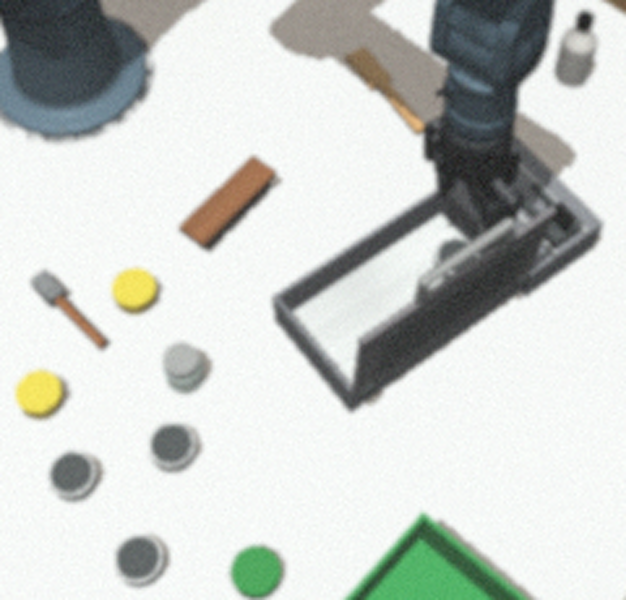

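Emit:
arm_command(
  motion=[85, -11, -47, 0, 0, 85, -22, -94, 0, 0, 85, -33, -141, 0, 0, 85, -44, -188, 0, 0, 85, -54, -236, 0, 0, 85, -64, -284, 0, 0, 85, -74, -332, 0, 0, 85, -83, -380, 0, 0, 85, -83, -398, -20, 0, 85, -83, -398, -60, 0, 85, -83, -398, -60, 0],
)

```text
time: 13.85
eef_pos: [0.4982, -0.2779, 0.0531]
tool_rot: [0.995, -0.096, -0.005, -0.003]
contact_force: [-1.9, 0.9, -0.8]
opening: 0.0723
```

```bash
python3 - <<'E'
from h import *
T=ctrl.snapshot('top')
crop(T,'t6.png',200,100,320,215)
for d in ctrl.spot_in('tin1','scene'): print(round(d['confidence'],2),np.round(d['extent'],1))
print(ctrl.sense()['eef_pos'])
E
```

```text
t6.png 2.5
0.81 [246.4 282.3  22.9  24.2]
0.73 [196.9 260.9  18.4  18.7]
0.72 [232.7 326.8  24.5  19.7]
0.67 [231.4 221.   15.1  17.2]
0.59 [208.3 294.8  20.7  18.9]
0.52 [277.2 329.4  14.5  19.7]
0.47 [353.  205.3  12.2   8.5]
[ 0.50137395 -0.27879754  0.05780345]
```

View pics/t6.png

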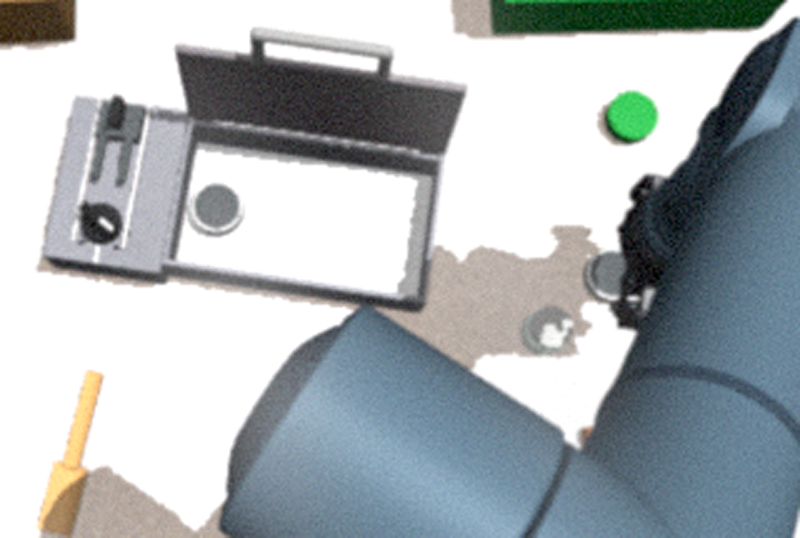

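Emit:
arm_command(
  motion=[85, 0, 0, -30, 0, 85, 0, 0, -56, 0, 85, 0, 0, -56, 0, 0, 0, 0, -56, 0, 0, 0, 0, -56, 0, 0, 0, 0, -56, 0, 0, 0, 0, -56, 0, 0, 0, 0, -30, 0, 0, 0, 0, 20, 0, 0, 0, 0, 54, 0, 0, 0, 0, 54, 0],
)

```text
time: 15.05
eef_pos: [0.5071, -0.283, 0.12]
tool_rot: [0.995, -0.095, 0.005, 0.003]
contact_force: [0.9, 0.5, -0.8]
opening: 0.0527
```

```bash
python3 - <<'E'
from fit import *
print(back(ctrl.snapshot('top'),[(217/2.5+199.7,207/2.5+99.7)],.027), ctrl.sense()['eef_pos'])
E
```

```text
[[0.58638557 0.11816083 0.027     ]] [ 0.50567723 -0.28205348  0.11706487]
```

Emit:
arm_command(
  motion=[0, 8, 46, 0, 0, 0, 16, 92, 0, 0, 0, 25, 138, 0, 0, 0, 33, 184, 0, 0, 0, 42, 232, 0, 0, 0, 55, 278, 0, 0, 0, 68, 322, 0, 0, 0, 72, 338, 0, 0, 0, 72, 338, -20, 0, 0, 72, 338, -50, 0, 0, 72, 338, -50, 0, 0, 72, 338, -50, 0],
)

```text
time: 16.3
eef_pos: [0.5735, 0.0573, 0.0623]
tool_rot: [0.995, -0.096, -0.002, 0.0]
contact_force: [0.1, 0.5, -0.9]
opening: 0.0521
```

Emit:
arm_command(
  motion=[0, 0, 0, -25, 0, 0, 0, 0, -45, 0, 0, 0, 0, -55, 0, 0, 0, 0, -55, 0, 76, 0, 0, -55, 0, 76, 0, 0, -55, 0, 76, 0, 0, -55, 0, 76, 0, 0, -30, 0, 76, 0, 0, 20, 0, 76, 0, 0, 56, 0, 76, 0, 0, 56, 0],
)

```text
time: 17.4
eef_pos: [0.5798, 0.0576, 0.1257]
tool_rot: [0.995, -0.095, 0.006, -0.0]
contact_force: [0.1, 1.1, -0.2]
opening: 0.065
```

Emit:
arm_command(
  motion=[85, -12, -47, 0, 0, 85, -24, -94, 0, 0, 85, -36, -140, 0, 0, 85, -50, -186, 0, 0, 85, -64, -232, 0, 0, 85, -78, -278, 0, 0, 85, -92, -324, 0, 0, 85, -106, -368, 0, 0, 85, -120, -410, 0, 0, 85, -130, -436, -20, 0, 85, -130, -436, -40, 0, 85, -130, -436, -40, 0],
)

```text
time: 18.6
eef_pos: [0.4427, -0.3772, 0.0759]
tool_rot: [0.995, -0.096, -0.002, -0.002]
contact_force: [-0.6, 0.0, 0.2]
opening: 0.0728
```

```bash
python3 - <<'E'
from h import *
S=ctrl.snapshot('scene')
crop(S,'s7.png',180,110,240,230)
print(ctrl.sense()['eef_pos'])
E
```

```text
s7.png 2.608695652173913
[ 0.44360171 -0.37704117  0.07740403]
```

View pics/s7.png

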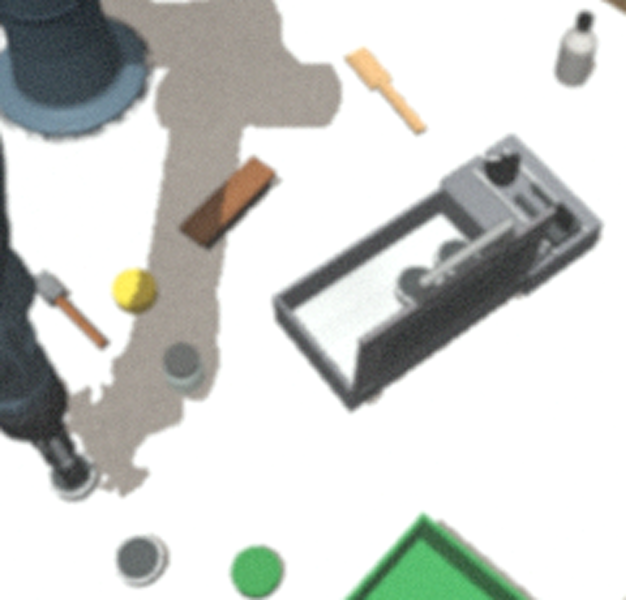

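Emit:
arm_command(
  motion=[85, 0, 0, -40, 0, 85, 0, 0, -65, 0, 85, 0, 0, -76, 0, 85, 0, 0, -76, 0, 0, 0, 0, -76, 0, 0, 0, 0, -76, 0, 0, 0, 0, -76, 0, 0, 0, 0, -76, 0, 0, 0, 0, -50, 0, 0, 0, 0, 0, 0, 0, 0, 0, 34, 0, 0, 0, 0, 34, 0],
)

```text
time: 19.85
eef_pos: [0.4484, -0.3817, 0.1199]
tool_rot: [0.995, -0.095, 0.004, 0.004]
contact_force: [0.5, -0.7, -0.9]
opening: 0.0524
```

Emit:
arm_command(
  motion=[0, 13, 45, 0, 0, 0, 26, 90, 0, 0, 0, 39, 135, 0, 0, 0, 52, 180, 0, 0, 0, 65, 225, 0, 0, 0, 79, 270, 0, 0, 0, 93, 315, 0, 0, 0, 110, 355, 0, 0, 0, 118, 377, 0, 0, 0, 118, 377, -20, 0, 0, 118, 377, -50, 0, 0, 118, 377, -50, 0],
)

```text
time: 21.05
eef_pos: [0.5592, -0.0006, 0.0591]
tool_rot: [0.995, -0.095, -0.004, -0.0]
contact_force: [-0.8, -0.1, -1.0]
opening: 0.0523
```

Emit:
arm_command(
  motion=[0, 0, 0, -25, 0, 0, 0, 0, -45, 0, 0, 0, 0, -55, 0, 0, 0, 0, -55, 0, 76, 0, 0, -55, 0, 76, 0, 0, -55, 0, 76, 0, 0, -55, 0, 76, 0, 0, -30, 0, 76, 0, 0, 20, 0, 76, 0, 0, 56, 0, 76, 0, 0, 56, 0],
)

```text
time: 22.15
eef_pos: [0.5678, -0.0018, 0.1257]
tool_rot: [0.995, -0.095, 0.006, 0.0]
contact_force: [1.3, 0.1, 0.2]
opening: 0.0649
```

Emit:
arm_command(
  motion=[85, -12, -45, 0, 0, 85, -18, -90, 0, 0, 85, -18, -135, 0, 0, 85, -12, -180, 0, 0, 85, -8, -225, 0, 0, 85, -3, -270, 0, 0, 85, 1, -315, 0, 0, 85, 5, -360, 0, 0, 85, 7, -391, 0, 0, 85, 7, -391, -40, 0, 85, 7, -391, -40, 0],
)

```text
time: 23.25
eef_pos: [0.5667, -0.3909, 0.0732]
tool_rot: [0.995, -0.096, -0.004, -0.003]
contact_force: [-1.1, 1.4, -1.6]
opening: 0.0728
```

```bash
python3 - <<'E'
from h import *
S=ctrl.snapshot('scene')
crop(S,'s8.png',180,110,240,230)
T=ctrl.snapshot('top')
crop(T,'t8.png',200,100,320,215)
print(ctrl.sense()['eef_pos'])
E
```

```text
s8.png 2.608695652173913
t8.png 2.5
[ 0.56879314 -0.39086398  0.07778179]
```

View pics/s8.png

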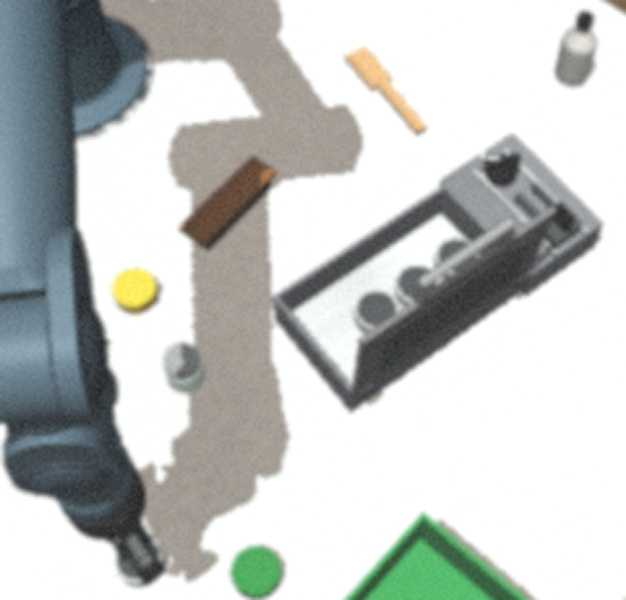

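View pics/t8.png

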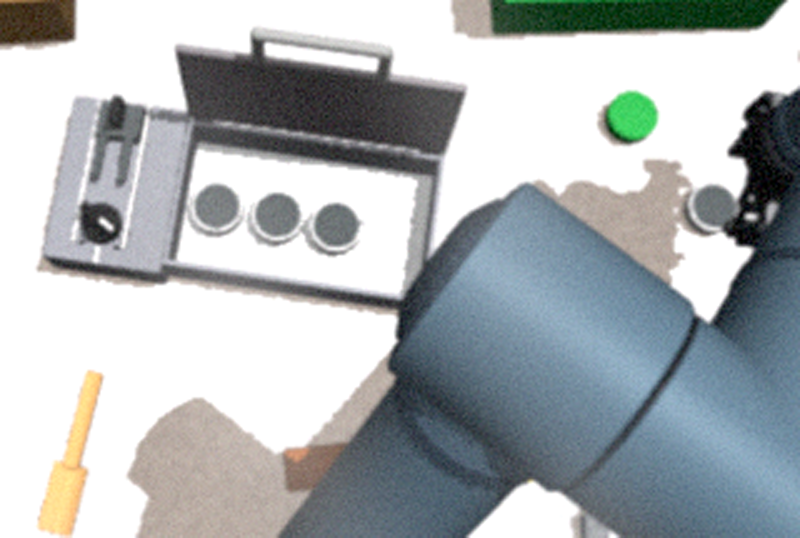

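Emit:
arm_command(
  motion=[85, 0, 0, -40, 0, 85, 0, 0, -65, 0, 85, 0, 0, -76, 0, 85, 0, 0, -76, 0, 0, 0, 0, -76, 0, 0, 0, 0, -76, 0, 0, 0, 0, -76, 0, 0, 0, 0, -76, 0, 0, 0, 0, -50, 0, 0, 0, 0, 0, 0, 0, 0, 0, 34, 0, 0, 0, 0, 34, 0],
)

```text
time: 24.55
eef_pos: [0.5738, -0.3953, 0.1212]
tool_rot: [0.995, -0.095, 0.005, 0.004]
contact_force: [1.5, -0.4, -0.8]
opening: 0.0522
```

Emit:
arm_command(
  motion=[0, -6, 45, 0, 0, 0, -12, 90, 0, 0, 0, -18, 135, 0, 0, 0, -24, 180, 0, 0, 0, -28, 225, 0, 0, 0, -26, 270, 0, 0, 0, -22, 310, 0, 0, 0, -18, 331, 0, 0, 0, -18, 331, 0, 0, 0, -18, 331, -25, 0, 0, -18, 331, -50, 0, 0, -18, 331, -50, 0],
)

```text
time: 25.75
eef_pos: [0.549, -0.0616, 0.06]
tool_rot: [0.995, -0.096, -0.003, -0.0]
contact_force: [-0.6, 0.7, -1.3]
opening: 0.0521
```

Emit:
arm_command(
  motion=[0, 0, 0, -25, 0, 0, 0, 0, -45, 0, 0, 0, 0, -55, 0, 0, 0, 0, -55, 0, 76, 0, 0, -55, 0, 76, 0, 0, -55, 0, 76, 0, 0, -55, 0, 76, 0, 0, -30, 0, 76, 0, 0, 20, 0, 76, 0, 0, 56, 0, 76, -30, 0, 56, 0],
)

```text
time: 26.85
eef_pos: [0.5304, -0.0631, 0.1261]
tool_rot: [0.995, -0.095, 0.008, 0.001]
contact_force: [0.2, -1.7, 0.4]
opening: 0.0652
```

Emit:
arm_command(
  motion=[60, -20, 0, 50, 0, 60, -40, 0, 100, 0, 60, -40, 0, 165, 0, 60, -40, 0, 165, 0, 60, -40, 0, 165, 0, 60, -40, 0, 165, 0],
)

```text
time: 27.45
eef_pos: [0.4825, -0.0614, 0.2845]
tool_rot: [0.995, -0.095, 0.001, 0.0]
contact_force: [-0.8, 0.8, -0.4]
opening: 0.0511
```

```bash
python3 - <<'E'
from h import *
S=ctrl.snapshot('scene')
crop(S,'s9.png',260,110,180,150)
T=ctrl.snapshot('top')
crop(T,'t9.png',200,80,320,235)
s=ctrl.sense();print(s['eef_pos'],s['tool_rot'],s['joints'])
E
```

```text
s9.png 4.0
t9.png 2.5
[ 0.48147341 -0.06111006  0.2828092 ] [ 9.95443802e-01 -9.53411097e-02 -1.29240238e-03 -1.96431242e-04] [-2.57027627e-01  1.86600546e-01 -4.51918359e-02  1.34161829e+00
 -2.79916502e-05  1.50474119e+00]
```

View pics/s9.png

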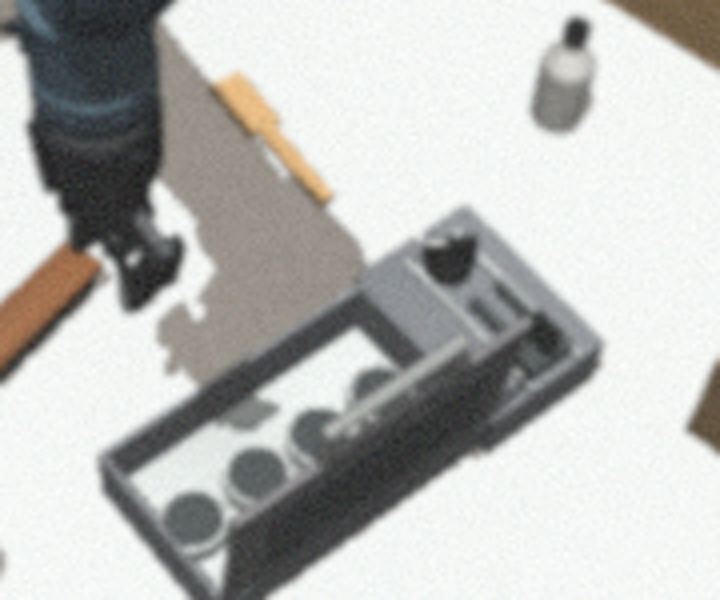

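View pics/t9.png

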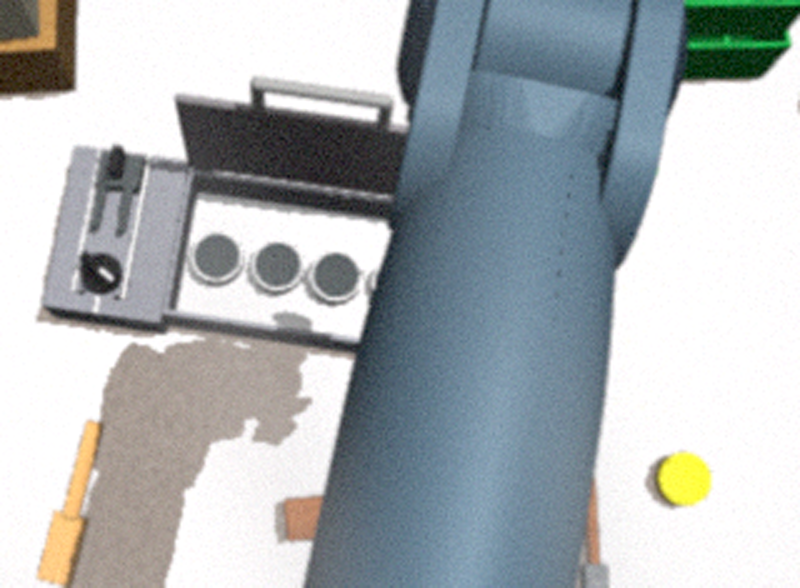

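Emit:
arm_command(
  motion=[50, 0, 20, 10, 0, 50, 20, 45, 10, 0, 50, 60, 73, 10, 0, 50, 100, 73, 10, 0, 50, 140, 73, 10, 0, 50, 180, 73, 10, 0, 50, 180, 73, 10, 0, 50, 180, 73, 10, 0, 50, 180, 73, 10, 0],
)

```text
time: 28.45
eef_pos: [0.661, 0.0118, 0.2936]
tool_rot: [0.995, -0.095, -0.001, 0.0]
contact_force: [-0.6, 0.3, 0.7]
opening: 0.0423
```

```bash
python3 - <<'E'
from h import *
S=ctrl.snapshot('scene')
crop(S,'s10.png',260,80,180,150)
s=ctrl.sense();print(s['eef_pos'],s['tool_rot'])
E
```

```text
s10.png 4.0
[0.66094212 0.01174137 0.2945298 ] [ 9.95441487e-01 -9.53733016e-02 -4.21555457e-04  3.45864441e-05]
```

View pics/s10.png

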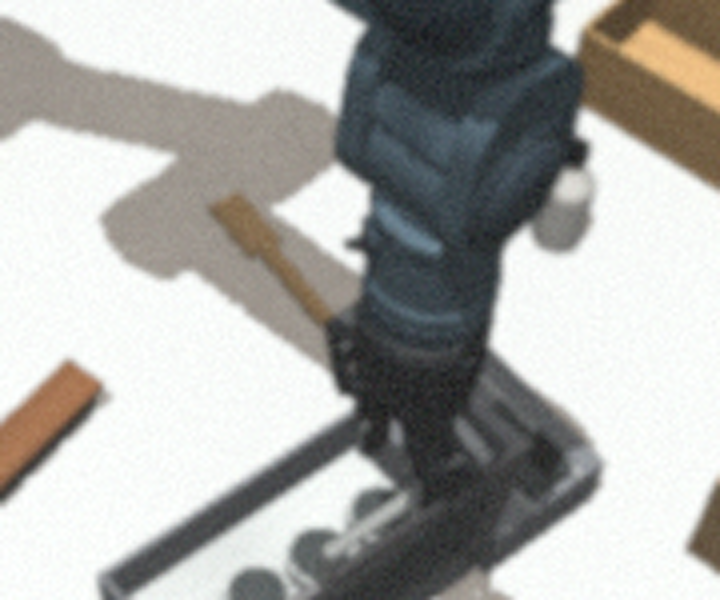

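Emit:
arm_command(
  motion=[50, 2, 0, -20, 0, 50, 2, 0, -40, 0, 50, 2, 0, -49, 0, 50, 2, 0, -49, 0, 0, 2, 0, -49, 0, 0, 2, 0, -49, 0, 0, 2, 0, -49, 0, 0, 2, 0, -49, 0],
  grip_force=30,
)

```text
time: 29.3
eef_pos: [0.6645, 0.0117, 0.2469]
tool_rot: [0.995, -0.095, 0.001, 0.0]
contact_force: [-3.3, 0.1, 6.3]
opening: 0.0105
```

```bash
python3 - <<'E'
from fit import *
p=[.5709,.0286,-.1907]
def b(a): return W(p,cov(a,[(-.195,0,.004)]))[0]
for a in [1.6,1.55,1.5,1.4,1.3,1.2,1.1,1.,.9,.8,.7,.6,.5,.4,.3,.25,.2,.15,.12,.1,.08,.06,.04,.02,0,-.02]: print(a,((b(a)-b(1.65))*1000).round(0), end=' ')
E
```

```text
1.6 [-10.   2.   1.] 1.55 [-19.   4.   1.] 1.5 [-29.   6.   1.] 1.4 [-48.   9.  -1.] 1.3 [-66.  13.  -5.] 1.2 [-85.  16. -11.] 1.1 [-102.   20.  -18.] 1.0 [-119.   23.  -28.] 0.9 [-135.   26.  -39.] 0.8 [-150.   29.  -51.] 0.7 [-163.   31.  -65.] 0.6 [-175.   34.  -81.] 0.5 [-185.   36.  -97.] 0.4 [-194.   37. -114.] 0.3 [-201.   39. -133.] 0.25 [-204.   39. -142.] 0.2 [-206.   40. -151.] 0.15 [-208.   40. -161.] 0.12 [-209.   40. -167.] 0.1 [-209.   40. -171.] 0.08 [-210.   40. -175.] 0.06 [-210.   41. -178.] 0.04 [-210.   41. -182.] 0.02 [-210.   41. -186.] 0 [-211.   41. -190.] -0.02 [-211.   41. -194.]
```

Emit:
arm_command(
  motion=[0, -10, 2, 1, 0, 0, -29, 6, 1, 0, 0, -48, 9, -1, 0, 0, -66, 13, -5, 0, 0, -85, 16, -11, 0, 0, -102, 20, -18, 0, 0, -119, 23, -28, 0, 0, -135, 26, -39, 0, 0, -150, 29, -51, 0, 0, -150, 29, -51, 0],
)

```text
time: 30.3
eef_pos: [0.5131, 0.0406, 0.1932]
tool_rot: [0.995, -0.095, -0.0, 0.0]
contact_force: [1.7, -1.2, -6.5]
opening: 0.0105
```

Emit:
arm_command(
  motion=[0, -13, 2, -14, 0, 0, -25, 5, -30, 0, 0, -35, 7, -46, 0, 0, -44, 8, -63, 0, 0, -48, 9, -73, 0, 0, -51, 10, -82, 0, 0, -54, 10, -91, 0, 0, -56, 11, -100, 0, 0, -56, 11, -100, 0],
)

```text
time: 31.2
eef_pos: [0.4586, 0.0512, 0.0933]
tool_rot: [0.995, -0.096, 0.0, 0.001]
contact_force: [3.4, -4.2, -3.4]
opening: 0.0104
```

Emit:
arm_command(
  motion=[0, -1, 0, -5, 0, 0, -2, 0, -10, 0, 0, -3, 0, -15, 0, 0, -3, 0, -20, 0, 0, -4, 0, -24, 0, 0, -4, 0, -28, 0, 0, -4, 0, -32, 0, 0, -5, 0, -36, 0, 0, -5, 0, -39, 0, 0, -5, 0, -39, 0],
)

```text
time: 32.2
eef_pos: [0.4539, 0.052, 0.0551]
tool_rot: [0.995, -0.095, 0.001, -0.001]
contact_force: [5.4, 0.8, -1.7]
opening: 0.0105
```

Emit:
arm_command(
  motion=[0, 0, 0, -2, 0, 0, 0, 0, -4, 0, 0, 0, 0, -6, 0, 0, 0, 0, -6, 0],
)

```text
time: 32.6
eef_pos: [0.4539, 0.0521, 0.0525]
tool_rot: [0.995, -0.095, 0.001, -0.0]
contact_force: [-5.7, 1.7, 33.1]
opening: 0.0108
```

Emit:
arm_command(
  motion=[0, 0, 0, -6, 0, 0, 0, 0, -3, 0, 50, 0, 0, -3, 0, 50, 0, 0, -3, 0, 50, 0, 0, -3, 0, 50, 0, 0, 20, 0, 50, 0, 0, 60, 0, 50, 0, 0, 110, 0, 50, 0, 0, 110, 0],
)

```text
time: 33.5
eef_pos: [0.4566, 0.0516, 0.1645]
tool_rot: [0.995, -0.095, 0.004, -0.0]
contact_force: [1.0, -0.7, -0.4]
opening: 0.0428
```

```bash
python3 - <<'E'
from h import *
S=ctrl.snapshot('scene')
crop(S,'s11.png',260,110,180,150)
T=ctrl.snapshot('top')
crop(T,'t11.png',205,80,160,150)
s=ctrl.sense();print(s['eef_pos'],s['tool_rot'])
E
```

```text
s11.png 4.0
t11.png 4.0
[0.45366192 0.05160727 0.15975872] [ 9.95438675e-01 -9.54015854e-02  6.17662283e-04  1.61454716e-05]
```

View pics/s11.png

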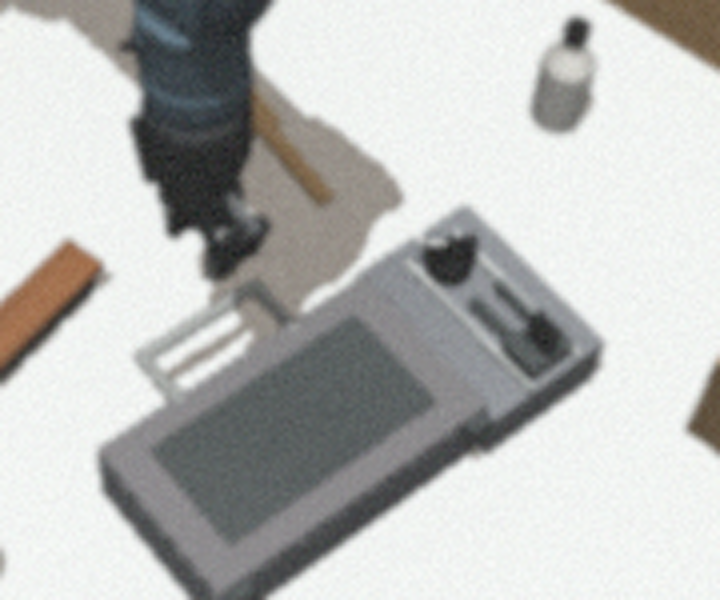

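View pics/t11.png

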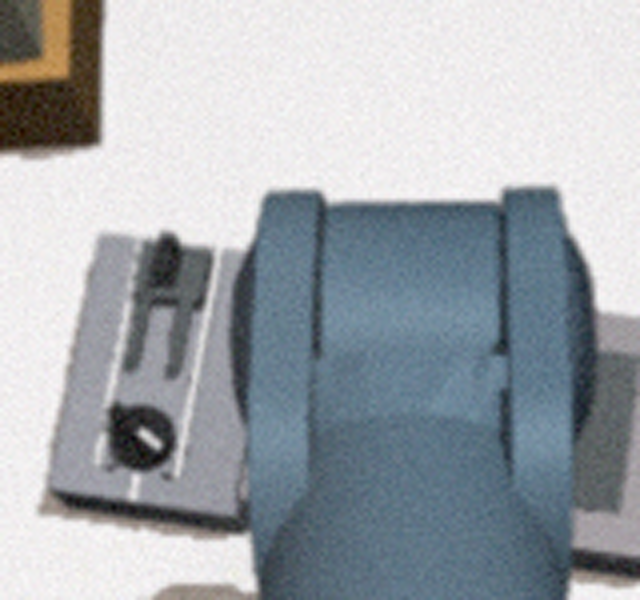

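```bash
python3 - <<'E'
from fit import *
T=ctrl.snapshot('top')
P=back(T,[(x/4+204.7,y/4+79.7) for x,y in [(135,430),(160,447),(114,412)]],.096);print(P)
for a,b in((0,1),(2,1)):
    d=P[b]-P[a];y=np.arctan2(d[1],d[0]);print('world yaw',y,'knob',(np.pi+1.4-(y+.1907))%(2*np.pi))
p=[.5709,.0286,-.1907];print(W(p,[(-.045,.195,.086),(.067,.195,.096),(.002,.195,.096)]))
crop(T,'t12.png',215,130,60,45)
crop(ctrl.snapshot('scene'),'s12.png',350,160,70,52)
E
```

```text
[[0.56090184 0.22875612 0.096     ]
 [0.5498734  0.2137243  0.096     ]
 [0.57251871 0.24146829 0.096     ]]
world yaw -2.203765684243167 knob 0.27147303065337436
world yaw -2.2553519159946487 knob 0.32305926240485583
[[0.56367729 0.22859458 0.086     ]
 [0.67364693 0.2073654  0.096     ]
 [0.60982526 0.21968591 0.096     ]]
t12.png 13.333333333333334
s12.png 11.428571428571429
```

View pics/t12.png

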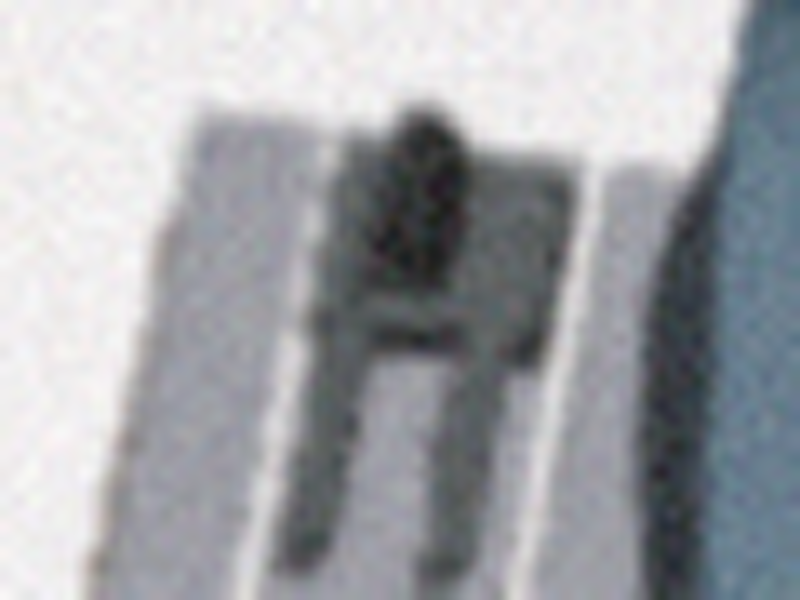

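View pics/s12.png

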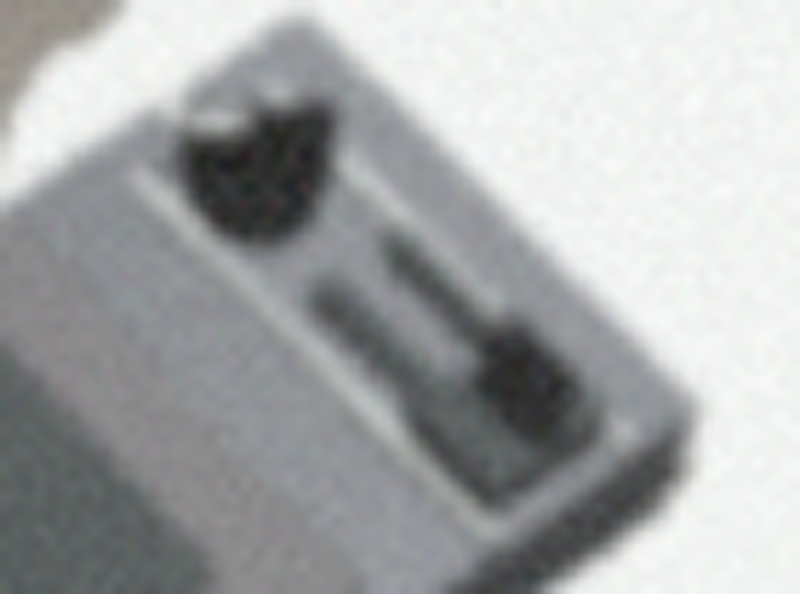

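Emit:
arm_command(
  motion=[50, 0, 0, 40, 0.14, 50, 10, 15, 60, 0.28, 50, 40, 60, 60, 0.42, 50, 70, 105, 60, 0.56, 50, 100, 150, 60, 0.7, 50, 109, 176, 60, 0.84, 50, 109, 176, 60, 0.98, 50, 109, 176, 60, 1.12, 50, 109, 176, 60, 1.26, 50, 109, 176, 60, 1.4, 50, 109, 176, 60, 1.54, 50, 109, 176, 60, 1.54],
)

```text
time: 34.9
eef_pos: [0.5609, 0.2273, 0.2167]
tool_rot: [0.781, 0.624, -0.002, -0.001]
contact_force: [-0.1, -0.6, 0.7]
opening: 0.0424
```

Emit:
arm_command(
  motion=[50, 0, 0, 0, 0.14, 50, 0, 0, 0, 0.28, 50, 0, 0, 0, 0.42, 50, 0, 0, 0, 0.56, 50, 0, 0, 0, 0.7, 50, 0, 0, 0, 0.84, 50, 0, 0, 0, 0.98, 50, 0, 0, 0, 1.12, 50, 0, 0, -30, 1.12, 50, 0, 0, -70, 1.12, 50, 0, 0, -100, 1.12, 50, 0, 0, -100, 1.12],
)

```text
time: 36.1
eef_pos: [0.5572, 0.2262, 0.1131]
tool_rot: [0.331, 0.944, -0.004, -0.005]
contact_force: [-1.1, -0.3, 0.6]
opening: 0.043
```

```bash
python3 - <<'E'
from h import *
s=ctrl.sense();q=s['tool_rot'];print(s['eef_pos'],2*np.arctan2(q[1],q[0]),s['joints'])
crop(ctrl.snapshot('top'),'t13.png',195,110,120,90)
crop(ctrl.snapshot('scene'),'s13.png',340,130,100,75)
E
```

```text
[0.55723261 0.22617381 0.11308579] 2.4662343519698426 [ 2.80097598e-01  4.97174319e-01 -4.45293080e-02  1.04159930e+00
  4.12840608e-05 -6.15340685e-01]
t13.png 6.666666666666667
s13.png 8.0
```

View pics/s13.png

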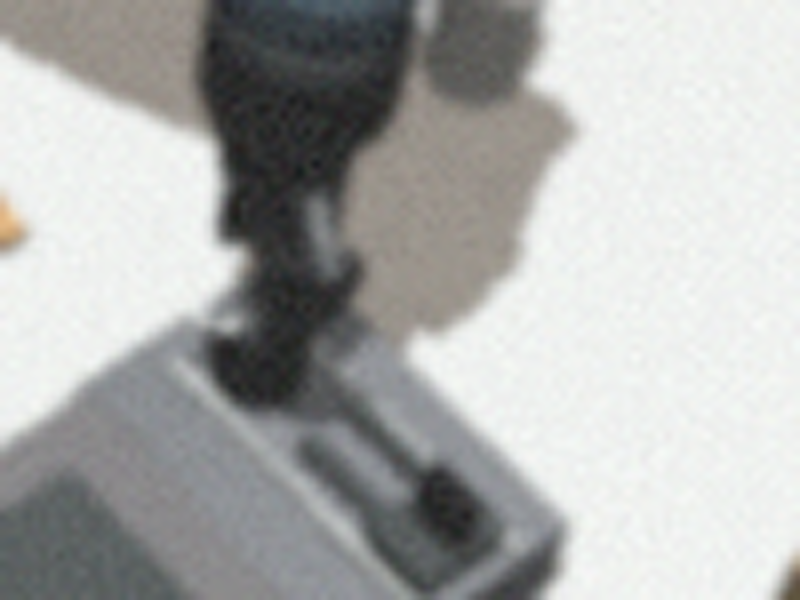

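View pics/t13.png

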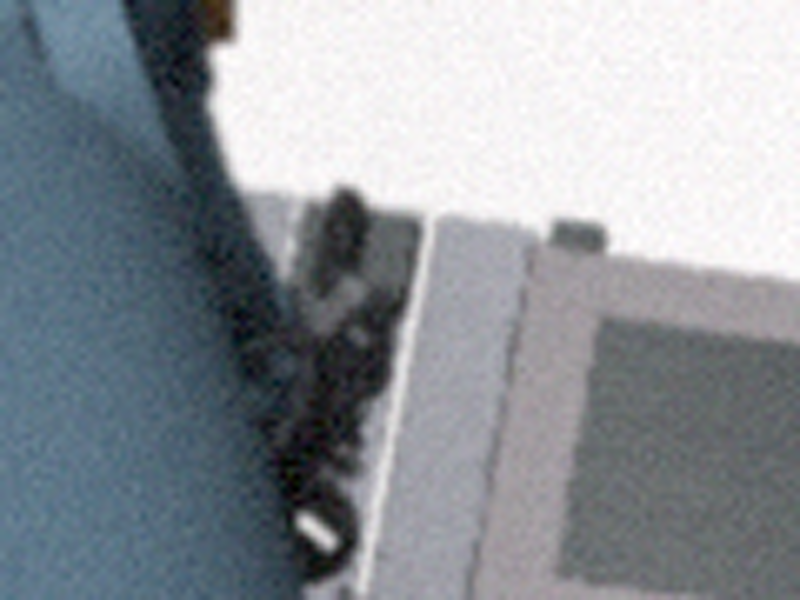

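Emit:
arm_command(
  motion=[50, 0, 0, -15, 0, 50, 0, 0, -30, 0, 50, 0, 0, -41, 0, 50, 0, 0, -41, 0, 50, 0, 0, -41, 0],
)

```text
time: 36.7
eef_pos: [0.5629, 0.2279, 0.0794]
tool_rot: [0.33, 0.944, 0.0, 0.0]
contact_force: [-0.4, 0.4, 0.6]
opening: 0.0426
```

Emit:
arm_command(
  motion=[0, 0, 0, 0, 0, 0, 0, 0, 0, 0, 0, 0, 0, 0, 0, 0, 0, 0, 0, 0, 0, 0, 0, 0, 0],
  grip_force=40,
)

```text
time: 37.2
eef_pos: [0.5624, 0.2281, 0.0793]
tool_rot: [0.33, 0.944, 0.001, 0.0]
contact_force: [-2.0, 1.2, 6.8]
opening: 0.0087
```

Emit:
arm_command(
  motion=[0, 0, 0, 0, -0.12, 0, 0, 0, 0, -0.24, 0, 0, 0, 0, -0.36, 0, 0, 0, 0, -0.48, 0, 0, 0, 0, -0.6, 0, 0, 0, 0, -0.72, 0, 0, 0, 0, -0.84, 0, 0, 0, 0, -0.96, 0, 0, 0, 0, -1.06, 0, 0, 0, 0, -1.09, 0, 0, 0, 0, -1.09, 0, 0, 0, 0, -1.09],
)

```text
time: 38.4
eef_pos: [0.5613, 0.2309, 0.0793]
tool_rot: [0.771, 0.637, 0.002, -0.003]
contact_force: [-5.2, 8.4, 6.7]
opening: 0.0087
```

Emit:
arm_command(
  motion=[0, -1, 2, 0, -1e-09, 0, -1, 2, 0, 0, 50, -1, 2, 0, 0, 50, -1, 2, 0, 0, 50, -1, 2, 0, 0, 50, -1, 2, 20, 0, 50, -1, 2, 60, 0, 50, -1, 2, 110, 0, 50, -40, 0, 140, 0, 50, -90, -20, 140, 0, 50, -130, -80, 140, 0, 50, -130, -130, 140, 0],
)

```text
time: 39.6
eef_pos: [0.4339, 0.1192, 0.2185]
tool_rot: [0.77, 0.638, -0.0, -0.0]
contact_force: [0.8, -1.1, -0.7]
opening: 0.0422
```

```bash
python3 - <<'E'
from h import *
s=ctrl.sense();q=s['tool_rot'];print(s['eef_pos'],2*np.arctan2(q[1],q[0]))
crop(ctrl.snapshot('top'),'t14.png',205,120,160,120)
crop(ctrl.snapshot('scene'),'s14.png',280,150,150,112)
E
```

```text
[0.43387124 0.11922087 0.21850621] 1.3830598400887082
t14.png 5.0
s14.png 5.333333333333333
```

View pics/t14.png

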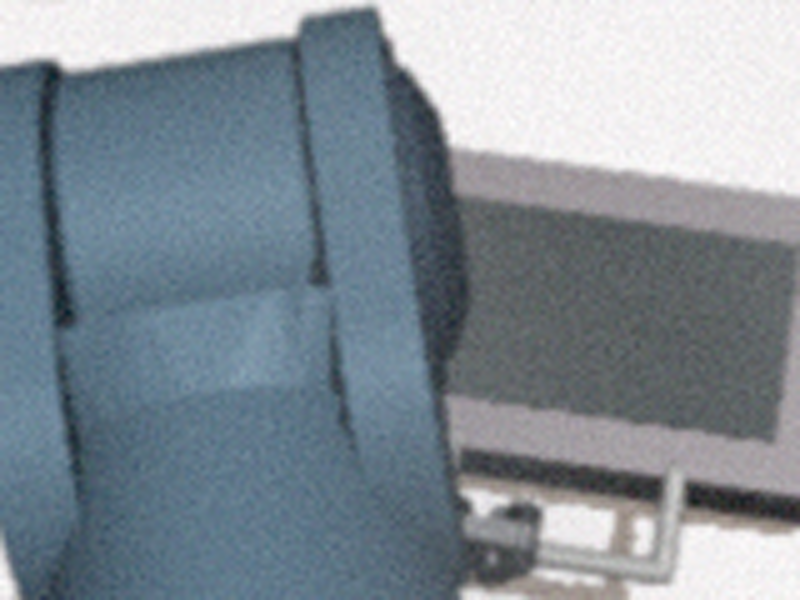

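View pics/s14.png

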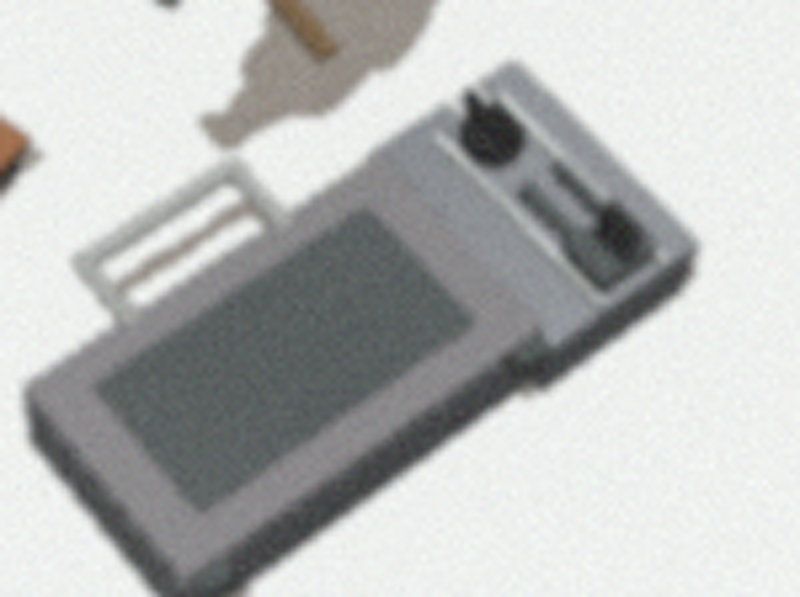

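Emit:
arm_command(
  motion=[50, 0, -45, 0, 0, 50, 0, -90, 0, 0, 50, 0, -135, 0, 0, 50, 0, -180, 0, 0, 50, 0, -180, 0, 0, 50, 0, -180, 0, 0],
)

```text
time: 40.3
eef_pos: [0.4371, -0.0613, 0.2182]
tool_rot: [0.772, 0.635, 0.0, -0.0]
contact_force: [-0.3, 0.4, 0.1]
opening: 0.0426
```

```bash
python3 - <<'E'
from h import *
s=ctrl.sense();print(s['eef_pos'])
crop(ctrl.snapshot('top'),'t15.png',210,125,100,75)
E
```

```text
[ 0.43708157 -0.06127702  0.2181787 ]
t15.png 8.0
```

View pics/t15.png

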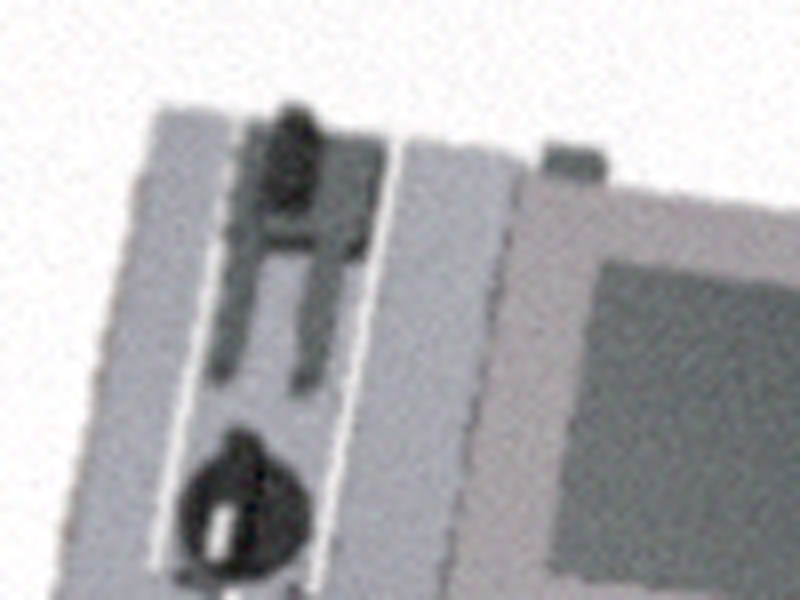

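```bash
python3 - <<'E'
from fit import *
T=ctrl.snapshot('top');p=[.5709,.0286,-.1907]
P=back(T,[(x/8+209.6,y/8+124.6) for x,y in [(297,103)]],.108)
d=P[0,:2]-[p[0],p[1]];c,s=np.cos(p[2]),np.sin(p[2]);print('fin back top in warmer',c*d[0]+s*d[1],-s*d[0]+c*d[1])
P=back(T,[(x/8+209.6,y/8+124.6) for x,y in [(227,505),(216,555)]],.096);d=P[1]-P[0];y=np.arctan2(d[1],d[0]);print('knob',(np.pi+1.4-(y-p[2]))%(2*np.pi))
print((proj(T,W(p,[(.067+dx,.195,.108) for dx in(-.013,0,.013)]+[(-.045,.195,.096),(-.066,.195,.096)]))-[209.6,124.6])*8)
E
```

```text
fin back top in warmer 0.07472935653012022 0.19615454437950267
knob 1.420352848202998
[[287.64203594 167.64920361]
 [295.85020511 127.36868842]
 [304.03139232  87.31930695]
 [231.36034706 491.78092057]
 [217.93813747 559.36570805]]
```

Emit:
arm_command(
  motion=[50, 32, 38, 0, 0, 50, 64, 76, 0, 0, 50, 96, 114, 0, 0, 50, 128, 152, 0, 0, 50, 160, 190, 0, 0, 50, 192, 228, 0, 0, 50, 220, 260, 0, 0, 50, 232, 270, 0, 0, 50, 232, 270, -30, 0, 50, 232, 270, -60, 0, 50, 232, 270, -80, 0, 50, 232, 270, -80, 0],
)

```text
time: 41.6
eef_pos: [0.6652, 0.2113, 0.134]
tool_rot: [0.771, 0.637, -0.003, -0.002]
contact_force: [-0.7, -0.1, 0.7]
opening: 0.0425
```

```bash
python3 - <<'E'
from h import *
s=ctrl.sense();q=s['tool_rot'];print(s['eef_pos'],2*np.arctan2(q[1],q[0]))
crop(ctrl.snapshot('scene'),'s16.png',340,130,100,75)
E
```

```text
[0.66519187 0.21129792 0.13395332] 1.3822246246796468
s16.png 8.0
```

View pics/s16.png

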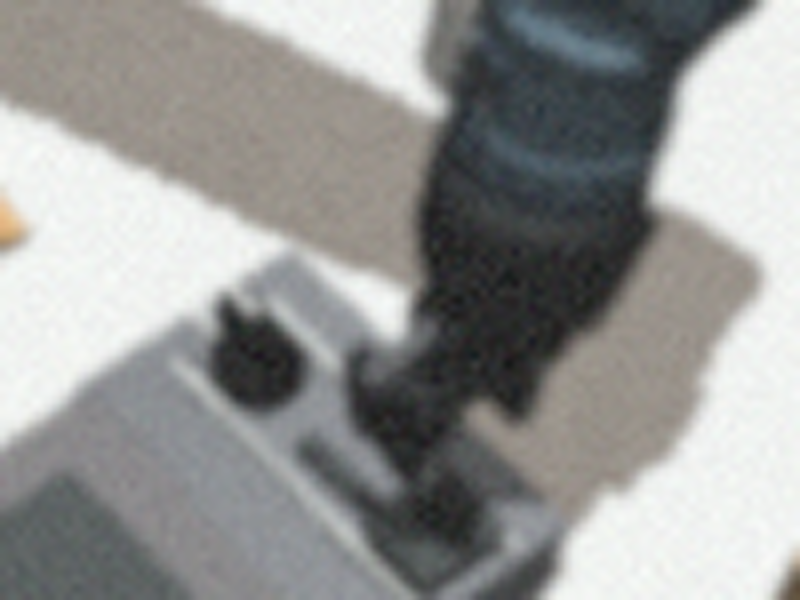

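Emit:
arm_command(
  motion=[50, 0, 0, -20, 0, 50, 0, 0, -40, 0, 50, 0, 0, -55, 0, 50, 0, 0, -55, 0, 0, 0, 0, -55, 0, 0, 0, 0, -55, 0, 0, 0, 0, -55, 0, 0, 0, 0, -55, 0],
)

```text
time: 42.45
eef_pos: [0.6702, 0.2103, 0.0856]
tool_rot: [0.771, 0.636, 0.002, 0.0]
contact_force: [-1.3, 2.2, 6.0]
opening: 0.0092
```

Emit:
arm_command(
  motion=[0, -10, 2, 0, 0, 0, -20, 4, 0, 0, 0, -30, 6, 0, 0, 0, -39, 7.5, 0, 0, 0, -48, 9, 0, 0, 0, -54, 10.5, 0, 0, 0, -60, 11.5, 0, 0, 0, -63, 12, 0, 0, 0, -63, 12, 0, 0],
)

```text
time: 43.35
eef_pos: [0.6115, 0.2215, 0.0857]
tool_rot: [0.772, 0.636, 0.005, 0.004]
contact_force: [11.5, -0.5, -1.3]
opening: 0.009
```

Emit:
arm_command(
  motion=[0, -4, 0.8, 0, 0, 0, -4, 0.8, 0, 0, 0, -4, 0.8, 0, 0],
)

```text
time: 43.65
eef_pos: [0.6113, 0.2215, 0.0857]
tool_rot: [0.772, 0.635, 0.007, 0.006]
contact_force: [18.1, -0.9, -7.4]
opening: 0.0092
```

Emit:
arm_command(
  motion=[0, 4, -0.8, 0, 0, 50, 4, -0.8, 0, 0, 50, 4, -0.8, 0, 0, 50, 4, -0.8, 0, 0, 50, 4, -0.8, 30, 0, 50, 4, -0.8, 70, 0, 50, 4, -0.8, 120, 0, 50, -40, -20, 150, 0, 50, -80, -50, 150, 0, 50, -120, -90, 150, 0, 50, -140, -130, 150, 0],
)

```text
time: 44.75
eef_pos: [0.462, 0.0974, 0.2334]
tool_rot: [0.771, 0.637, -0.0, -0.0]
contact_force: [1.6, -1.3, 0.6]
opening: 0.043
```

Emit:
arm_command(
  motion=[50, -10, -45, 0, 0, 50, -20, -90, 0, 0, 50, -30, -135, 0, 0, 50, -40, -180, 0, 0, 50, -40, -200, 0, 0, 50, -40, -200, 0, 0],
)

```text
time: 45.35
eef_pos: [0.4241, -0.1044, 0.2331]
tool_rot: [0.773, 0.634, -0.0, -0.0]
contact_force: [0.6, -0.1, 0.4]
opening: 0.0422
```

```bash
python3 - <<'E'
from fit import *
s=ctrl.sense();print(s['eef_pos'],s['contact_force'])
T=ctrl.snapshot('top');S=ctrl.snapshot('scene')
crop(T,'t17.png',205,115,200,120)
crop(T,'t17b.png',210,125,100,75)
crop(S,'s17.png',240,130,190,140)
p=[.5709,.0286,-.1907]
for a in(0,.05,.1,.15): print(a,((proj(S,W(p,cov(a,[(-.195,.055,.004),(-.195,-.055,.004)])))-[239.6,129.6])*800/190).round(0).tolist())
print((proj(T,W(p,[(.002+dx,.195,.108) for dx in(-.013,0,.013)]))-[209.6,124.6])*8)
E
```

```text
[ 0.42408879 -0.10441008  0.23311667] [ 0.60485499 -0.07025341  0.40422801]
t17.png 4.0
t17b.png 8.0
s17.png 4.2105263157894735
0 [[351.0, 218.0], [233.0, 293.0]]
0.05 [[351.0, 211.0], [233.0, 286.0]]
0.1 [[352.0, 204.0], [233.0, 280.0]]
0.15 [[354.0, 198.0], [234.0, 274.0]]
[[246.21878512 372.45803882]
 [254.55218777 331.04832527]
 [262.86190691 289.86062899]]
```

View pics/t17b.png

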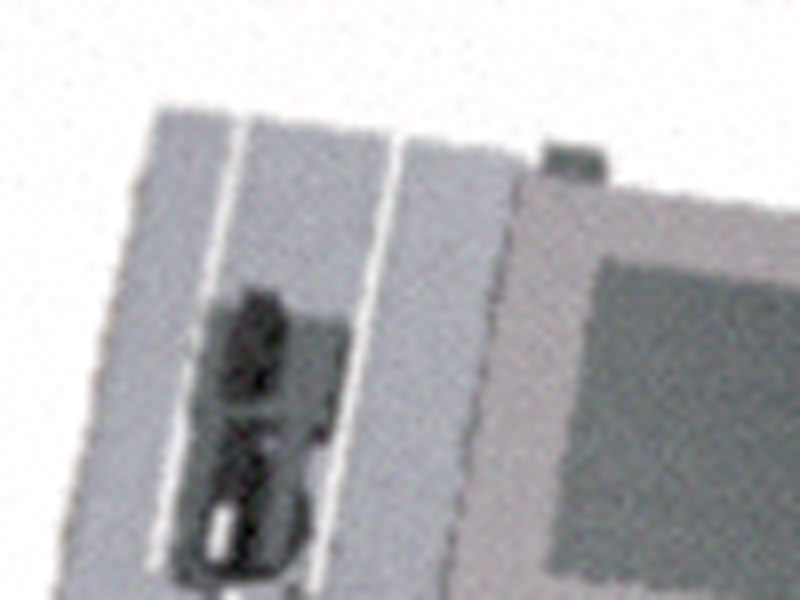

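View pics/s17.png

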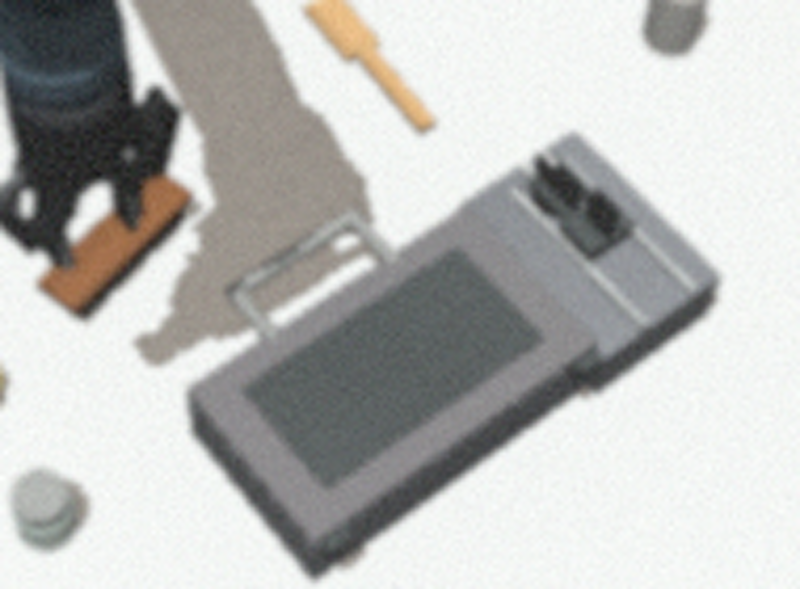

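```bash
python3 -c "
from workcell import ctrl
print(ctrl.finish_job())"
```

```text
the job is handed in; nothing more can be done
None
```

I did the job in order: opened the cover onto its stop, put all four grey tins in the warmer, shut the cover, turned the knob to the dash and slid the lock home. I then handed it in at about 46 s. No verdict was given, so the results below are my own checks.

- **Tins:** the pictures before closing showed all four flat, in a row on the warmer's floor. The one I measured was within about 2 mm of its planned spot. I could not see them once the cover was shut.
- **Cover:** opening met the stop at about 20 N. Closing met it at 33 N and at low speed. In the last picture the bar sits where the shut position predicts.
- **Knob:** it measured about 1.42 rad before the lock went on, and the pointer is between the tines in the last picture.
- **Lock:** it moved about 60 mm from a start of roughly 5 mm and then stopped hard. The fin is at the home position in the picture.
- **Other things:** the jar was not touched and stands upright, the bottle was not touched, and the green and yellow look-alikes were left alone. The arm was clear of everything at hand-in.

**One slip:** partway through opening, my first estimate of the arc was slightly too tight, and the load on the tool rose to about 45 N. I corrected the arc, and the force stayed under 8 N until the stop.

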